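Load the works wagons, each load on the wagon fitted for it

TASK

Load the works train from the mixed parts on the bench: lay the two timber sleepers lengthwise on the wagon with the stakes, one in each bay, resting on both bolsters between the stakes; set the two wheelsets across the wagon with the chocks, one in each place, centred, with every wheel down between its chocks; and stand the gas tank lengthwise on the third wagon with its feet right down on the deck inside the timber frame. Leave the track rubber and the roll of tape lying where they are.

Things in the scene. Friction and masses are not known exactly. Their poses are not given: they have to be found in the camera images.
- stake_wagon: Flat wagon with 8 upright stakes, fixed; plank deck 180 x 60 mm, 40 mm above the bench. Origin at bench level under its middle; x along the wagon, y across, z up; same either way round. Bay centres x = +41 and -41 mm, y = 0, each with two crosswise bolsters 24 mm either side of its centre, tops at z = 44 mm, and stakes at their ends, 22 mm above the deck, 26 mm apart. A sleeper lies along x.
- chock_wagon: Same flat wagon, but with 8 small wedge chocks on two long timber strips. Origin at bench level under its middle; x along the wagon, y across, z up; same either way round. Strips at y = +17 and -17 mm, tops at z = 43 mm. Two wheelset places, centres x = +40 and -40 mm, y = 0, each with two facing chocks per strip, 6 mm high, 26 mm apart at the foot. The axle lies along y, a wheel on each strip.
- frame_wagon: Same flat wagon, but with one low rectangular timber frame in the middle of its deck (fixed). Origin at bench level under its middle; x along the wagon, y across, z up; same either way round. The frame is centred at x = 0, y = 0, 7 mm high, inside 62 mm along x by 38 mm along y; its floor is the deck at z = 40 mm. The tank's length lies along x.
- gas_tank: White model gas tank lying on saddle feet, 84 mm long, 34 mm wide, 46 mm high, 0.06 kg. Origin at the centre of its underside; its length is its own y, z up. Its feet take up 50 x 26 mm and are 10 mm high below the barrel. Grasp the barrel across its 32 mm width (along its x), about 34 mm above its underside.
- sleeper_a: Dark timber sleeper (railway tie), a bar 12 x 62 x 10 mm, 12 g; like sleeper_b and interchangeable with it. Origin at the centre of its underside; its length is its own y, z up. Grasp it across its 12 mm width at mid length.
- wheelset_a: Loose bare-metal wheelset lying on its wheels: an axle 42 mm long with a 22 mm wheel near each end, 30 g; like wheelset_b and interchangeable with it. It does not roll by itself: it behaves as a block 40 x 16 x 22 mm. Origin below its middle, at the level it stands on; the axle is its own x, z up. Grasp it by the outer faces of the wheels (40 mm, along its x).
- sleeper_b: Dark timber sleeper (railway tie), a bar 12 x 62 x 10 mm, 12 g; like sleeper_a and interchangeable with it. Origin at the centre of its underside; its length is its own y, z up. Grasp it across its 12 mm width at mid length.
- wheelset_b: Loose bare-metal wheelset lying on its wheels: an axle 42 mm long with a 22 mm wheel near each end, 30 g; like wheelset_a and interchangeable with it. It does not roll by itself: it behaves as a block 40 x 16 x 22 mm. Origin below its middle, at the level it stands on; the axle is its own x, z up. Grasp it by the outer faces of the wheels (40 mm, along its x).
- track_rubber: Grey-green track cleaning block, 28 x 60 x 17 mm, lying loose near the things to be loaded; not part of the load. Origin at the centre of its underside.
- tape_roll: Black roll of tape, 53 mm across, 18 mm high, lying loose near the left edge; not part of the load. Origin at the centre of its underside.

How it is judged:
By the outcome, as a careful person would: the job done as asked, in the order asked, and still so for the second after the job is handed in, with the robot touching nothing.
It also fails if it takes over 120 s, if anything falls off the work surface, if the arm or the gripper's body presses on something with over 40 N, if the wrist force passes 120 N, or if a joint passes its speed limit or range.

ROBOT

A 7-joint arm with a two-finger parallel gripper is mounted at the origin on a cart in front of the work surface, level with it; the furniture and walls round the work are solid. World frame = base frame: x ahead of the robot, y to its left, z up, the work surface at z = 0. Lengths are in m, angles in rad, forces in N, time in s.
With the tool pointing down it reaches from about 0.4 to 0.85 m from the base axis. Payload 10.4 kg.
Tool frame: the origin (TCP) lies midway between the tips of the shut fingers; the grasp point (between the pads) lies 19 mm behind it; z points along the fingers, y is the line along which they close (so a half turn about z gives the same grasp; the last joint's range is limited). The gripper opens to 85 mm and grips with 20 to 120 N. Pads are 22 mm wide; open, the fingers measure 114 mm over their backs; the gripper's body (76 mm by 85 mm) begins 54 mm behind the grasp point. The pads swing forward as they close: fully open they stand 13 mm farther back than shut.
Start: joints at [1.235, 0.332, -0.065, 1.46, 0.022, 1.35, -0.088], TCP at [0.192, -0.595, 0.211] pointing down, gripper open.
Joint ranges: [-2.6, 2.6], [-0.5, 2.12], [-1.47, 1.34], [0.16, 2.42], [-1.27, 4.41], [0.06, 2.06], [-2.6, 2.6]. Speed limits (rad/s): [2.22, 2.22, 2.79, 2.79, 3.14, 3.14, 3.14].

INTERFACE

Orientations are given as a 3x3 rotation matrix whose columns are the frame's x, y, z axes.
In Python, from station import state, camera, get_calibration, finish_job gives the robot as it stands.
- The arm moves only by the shell command python3 -m crank 'ROWS' [FORCE]. ROWS is text: rows parted by semicolons, each of 7 numbers parted by spaces: the finger opening in mm, from 0 to 85.4, then the shift along the tool's x, y, z in mm, then the turn, a rotation vector about the tool's x, y, z in degrees. A call has 1 to 20 rows; each row is the pose to reach, as a shift and turn from the pose commanded when the call began, along the tool's axes at that moment; what a row does not reach only later rows make up. A row lasts 1/8 s, in which the tool goes at most 62.5 mm and 10.7 degrees, less where a joint would pass 70% of its speed; a pose out of reach is approached as far as the arm can. A call with a gripper value outside its range is refused whole. The fingers move at their own pace and stop on an object; FORCE is the grip in N (left out, the last holds). Time passes only in rows, so rows that repeat a pose let the fingers close. It gives the time, the measured TCP pose, the force, the opening and the grip force at its end, in the units of the state.
- state(): the state, without advancing time (a new reading comes with each control period).
- camera(name): name is "scene" or "top" or "wrist"; returns the picture (384x512x3 uint8, red, green, blue); there is no depth.
- get_calibration(name): a dict with "camera_matrix" (3x3 intrinsics, pixels), "T" (4x4, takes a point from camera to world coordinates). Camera axes: x right, y up, looking along -z (the intrinsics and any distortion apply to the point x, -y, -z); pixel columns grow to the right and rows downward; lengths in m; the calibration is good to about 2 mm. A picture is of the moment at which its call begins: read the wrist's pose just before it. get_calibration takes no time and is no camera call; for the wrist camera it gives the pose at the moment of the call.
- finish_job(): hands the job in; it is judged then, once.
The state is a dict: "t": time; "joints": joint angles; "dq": joint speeds; "joint_efforts": joint torques, N m; "position": TCP position; "eef_rot": TCP orientation; "contact_force": force on the tool from outside, world axes, zero at the start; "torque": the same for the moment, N m; "finger_gap": finger opening in m; "grip_force": force on a finger pad.
Only numpy, scipy, OpenCV 4.12 (cv2) and the standard library are available. Lean on these libraries where they do the work, as an engineer would, in place of code of your own. Each camera call takes 0.05 s, during which the arm holds its last target. There are 200 camera calls.

## Working session

There is one attempt and no reset: what is moved stays moved. The work goes in short steps, Python scripts to look and compute and a shell command to move; the robot and the scene stay as the last step left them, time stands still between calls to the robot, and variables do not carry over. Pictures are saved under pics/ and viewed, at most 14 in all, crops included, and the job is handed in when it is done.

```bash
mkdir -p pics
python3 - <<'E'
from station import *
import cv2,numpy as np
np.set_printoptions(precision=4,suppress=True)
s=state();print(s['t'],s['position'],s['eef_rot'],s['finger_gap'])
for n in ['top','scene']:
    c=get_calibration(n);print(n,c)
    cv2.imwrite(f'pics/{n}0.png',cv2.resize(camera(n)[:,:,::-1],(800,600),interpolation=cv2.INTER_CUBIC))
E
ls
```

```text
0.0 [ 0.1922 -0.5943  0.2097] [[ 0.9515  0.3078 -0.0005]
 [ 0.3078 -0.9515  0.0013]
 [-0.0001 -0.0014 -1.    ]] 0.08528952741920767
top {'camera_matrix': array([[349.9269,   0.    , 252.8239],
       [  0.    , 349.9269, 197.7632],
       [  0.    ,   0.    ,   1.    ]]), 'T': array([[-0.0061,  0.9832, -0.1823,  0.3119],
       [-0.9999, -0.0041,  0.0115,  0.0921],
       [ 0.0105,  0.1823,  0.9832,  0.9922],
       [ 0.    ,  0.    ,  0.    ,  1.    ]])}
scene {'camera_matrix': array([[381.1741,   0.    , 259.9658],
       [  0.    , 381.1741, 191.5338],
       [  0.    ,   0.    ,   1.    ]]), 'T': array([[ 0.998 ,  0.0401, -0.0485,  0.4538],
       [-0.0613,  0.7931, -0.606 , -0.6006],
       [ 0.0142,  0.6077,  0.794 ,  0.942 ],
       [ 0.    ,  0.    ,  0.    ,  1.    ]])}
pics
```

View pics/top0.png

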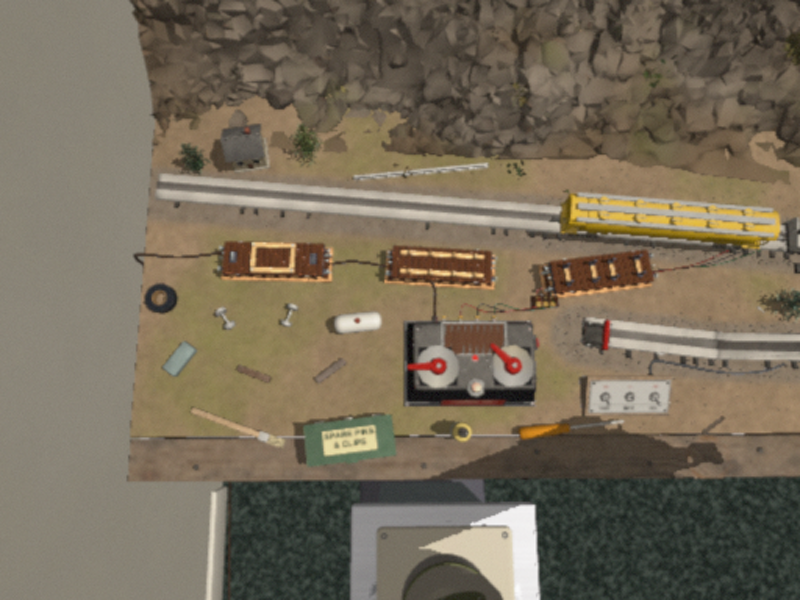

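View pics/scene0.png

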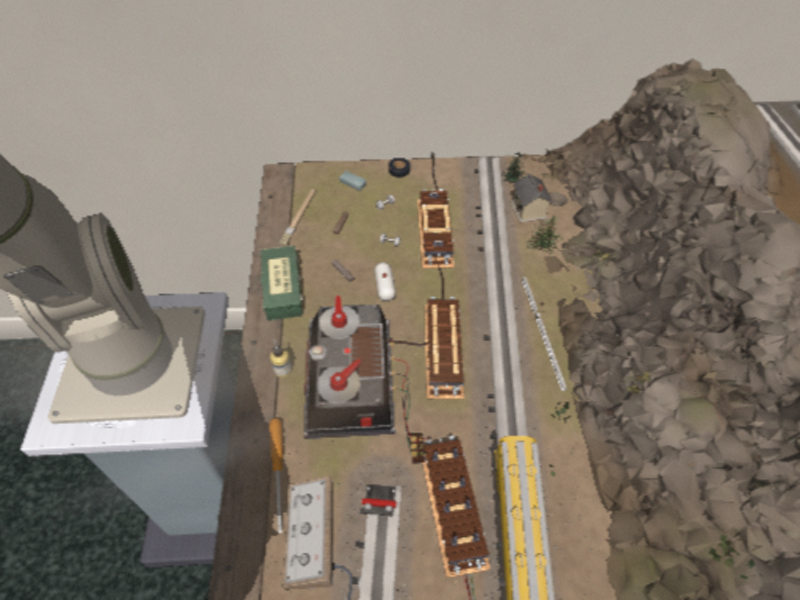

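Top view: the frame wagon is at (275,261), the chock wagon at (441,267) and the stake wagon at (597,274). The wheelsets are at (224,318) and (289,314), the tank at (358,322), and the sleepers at (254,374) and (330,371). The controller box stands at (470,360), just beside the chock wagon.

```bash
cat > h.py <<'E'
from station import *
import numpy as np,cv2
np.set_printoptions(precision=4,suppress=True)
def p2w(cal,u,v,z):
    K,T=cal['camera_matrix'],cal['T']
    d=np.linalg.inv(K)@[u,v,1]; d=T[:3,:3]@(d*[1,-1,-1]); o=T[:3,3]
    return (o+d*(z-o[2])/d[2])
def w2p(cal,p):
    K,T=cal['camera_matrix'],cal['T']
    c=T[:3,:3].T@(np.array(p)-T[:3,3]); q=K@(c*[1,-1,-1]); return q[:2]/q[2]
def tool(target,down_yaw=None,s=None):
    "shift in tool mm to put TCP at target; turn about tool z (deg) so tool y lies along yaw (deg, world, mod 180)"
    s=s or state();R=s['eef_rot'];sh=R.T@(np.array(target)-s['position'])*1000
    t=None
    if down_yaw is not None:
        y=np.degrees(np.arctan2(R[1,1],R[0,1])); t=-(((down_yaw-y)+90)%180-90)
    return sh.round(1),t
E
python3 - <<'E'
from h import *
c=get_calibration('top');k=512/800
for n,u,v,z in [('frame',275,261,.04),('chock',441,267,.04),('stake',597,274,.04),('wsL',224,318,.011),('wsR',289,314,.011),('tank',358,322,.03),('slL',254,374,.01),('slR',330,371,.01),('ctl1',405,322,.05),('ctl2',536,403,.05),('rub',180,359,.017),('box',395,418,.05),('stakeL',545,282,.04),('stakeR',652,265,.04),('chL',385,264,.04),('chR',495,269,.04),('frL',221,260,.04),('frR',331,262,.04)]:
    print(n,p2w(c,u*k,v*k,z)[:2])
w=get_calibration('wrist');print(w, state()['position'])
R=state()['eef_rot'];print(R.T@(w['T'][:3,3]-state()['position']),R.T@w['T'][:3,:3])
E
```

```text
frame [0.5771 0.2961]
chock [ 0.565  -0.0022]
stake [ 0.551  -0.2829]
wsL [0.4785 0.3909]
wsR [0.4854 0.2735]
tank [0.4671 0.147 ]
slL [0.3772 0.3328]
slR [0.3818 0.1975]
ctl1 [0.4635 0.0638]
ctl2 [ 0.3228 -0.158 ]
rub [0.404  0.4633]
box [0.2993 0.0823]
stakeL [ 0.5366 -0.1882]
stakeR [ 0.5674 -0.384 ]
chL [0.5709 0.0985]
chR [ 0.5609 -0.0993]
frL [0.5792 0.3928]
frR [0.5749 0.1956]
{'camera_matrix': array([[344.8888,   0.    , 255.4619],
       [  0.    , 344.8888, 185.5444],
       [  0.    ,   0.    ,   1.    ]]), 'T': array([[ 0.3072,  0.9101,  0.2782,  0.2631],
       [-0.9516,  0.2943,  0.0883, -0.5719],
       [-0.0015, -0.2919,  0.9565,  0.3719],
       [ 0.    ,  0.    ,  0.    ,  1.    ]])} [ 0.1922 -0.5943  0.2098]
[ 0.0743  0.0003 -0.1621] [[-0.0006  0.9565  0.2918]
 [ 1.      0.0005  0.0004]
 [ 0.0002  0.2918 -0.9565]]
```

```bash
python3 -m crank '85 467 -177 -40 0 0 18;85 467 -177 -40 0 0 18;85 467 -177 -40 0 0 18;85 467 -177 -40 0 0 18;85 467 -177 -40 0 0 18;85 467 -177 -40 0 0 18;85 467 -177 -40 0 0 18;85 467 -177 -40 0 0 18;85 467 -177 -40 0 0 18;85 467 -177 -40 0 0 18;85 467 -177 -40 0 0 18'
cat >> h.py <<'E'
import pickle
def snap(n):
    "wrist picture + calibration saved under a name"
    c=get_calibration('wrist');im=camera('wrist')[:,:,::-1].copy();cv2.imwrite(f'pics/raw_{n}.png',im)
    pickle.dump(c,open(f'pics/{n}.pkl','wb'));return c,im
def warp(n,cx,cy,z,size=(.25,.19),ppm=3200):
    "rectified view of the plane at height z: up = +x, left = +y"
    c=pickle.load(open(f'pics/{n}.pkl','rb'));im=cv2.imread(f'pics/raw_{n}.png')
    W,H=int(size[0]*ppm),int(size[1]*ppm)
    px=np.float32([[0,0],[W,0],[W,H],[0,H]])
    src=np.float32([w2p(c,(cx+(H/2-v)/ppm,cy+(W/2-u)/ppm,z)) for u,v in px])
    return cv2.warpPerspective(im,cv2.getPerspectiveTransform(src,px),(W,H),flags=cv2.INTER_CUBIC)
E
python3 - <<'E'
from h import *
snap('stake');s=state();print(s['t'],s['position'])
cv2.imwrite('pics/w_stake.png',warp('stake',.551,-.283,.044))
E
```

```text
t: 1.48
position: [0.5811, -0.2842, 0.2503]
eef_rot: [[1.0, -0.004, -0.001], [-0.004, -1.0, -0.001], [-0.001, 0.001, -1.0]]
contact_force: [0.0, -0.3, -0.3]
finger_gap: 0.0852
grip_force: 0.0
1.525 [ 0.5811 -0.2842  0.2505]
```

View pics/w_stake.png

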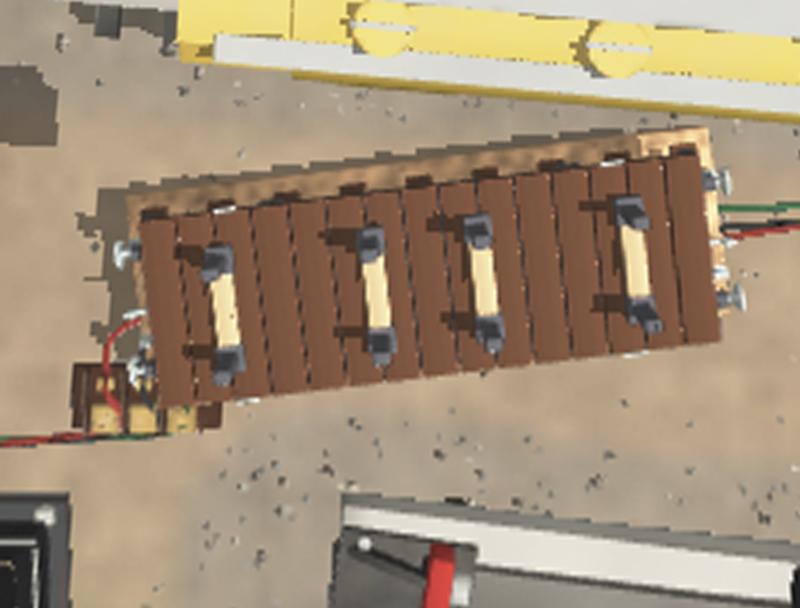

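The stake wagon's deck corners are at (140,213), (695,155), (721,342) and (165,403). Its bolster centres are near (225,312), (378,293), (485,282) and (637,263). Next I'll view the chock wagon and then the parts area.

```bash
python3 -m crank '85 0 -290 0 0 0 0;85 0 -290 0 0 0 0;85 0 -290 0 0 0 0;85 0 -290 0 0 0 0;85 0 -290 0 0 0 0;85 0 -290 0 0 0 0;85 0 -290 0 0 0 0' && python3 -c "
from h import *
snap('chock');cv2.imwrite('pics/w_chock.png',warp('chock',.565,-.002,.043))"
python3 -m crank '85 -70 -240 10 0 0 0;85 -70 -240 10 0 0 0;85 -70 -240 10 0 0 0;85 -70 -240 10 0 0 0;85 -70 -240 10 0 0 0;85 -70 -240 10 0 0 0;85 -70 -240 10 0 0 0' && python3 -c "
from h import *
snap('parts');cv2.imwrite('pics/w_parts.png',warp('parts',.47,.285,.0,(.40,.30),2000))"
```

```text
t: 2.4
position: [0.5825, 0.0056, 0.2505]
eef_rot: [[1.0, -0.003, 0.0], [-0.003, -1.0, -0.001], [0.0, 0.001, -1.0]]
contact_force: [-0.3, 0.1, -0.8]
finger_gap: 0.0853
grip_force: 0.0
t: 3.32
position: [0.5141, 0.2453, 0.2404]
eef_rot: [[1.0, -0.005, 0.0], [-0.005, -1.0, -0.001], [0.0, 0.001, -1.0]]
contact_force: [-0.4, -0.1, 1.1]
finger_gap: 0.0849
grip_force: 0.0
```

View pics/w_chock.png

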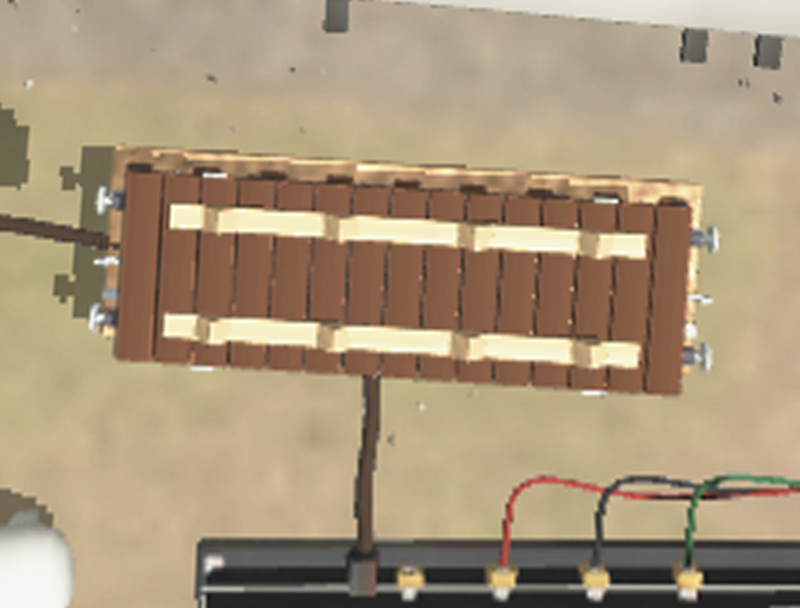

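View pics/w_parts.png

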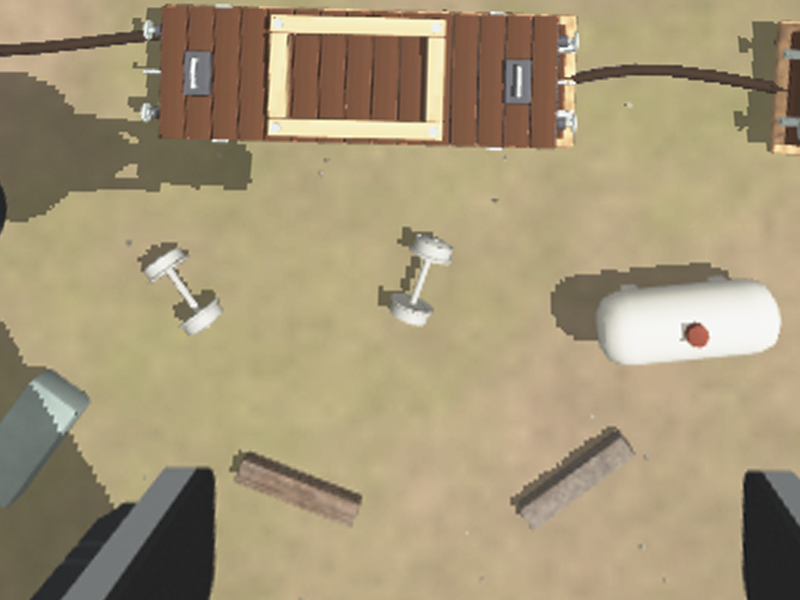

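Chock wagon: deck corners at (128,170), (691,205), (681,394) and (115,358), and strip ends at (170,217), (647,246), (164,325) and (638,354). Parts view: wheelsets at (182,290) and (421,280), tank at (688,322), and sleeper tops at about (298,490) and (577,482). The frame wagon's frame spans (267–446, 15–145).

```bash
cat >> h.py <<'E'
def wp(n,cx,cy,z0,px,z,size=(.25,.19),ppm=3200):
    "pixels of a warp() picture -> world points at height z"
    c=pickle.load(open(f'pics/{n}.pkl','rb'));W,H=int(size[0]*ppm),int(size[1]*ppm);o=c['T'][:3,3];r=[]
    for u,v in px:
        q=np.array([cx+(H/2-v)/ppm,cy+(W/2-u)/ppm,z0]);r.append((o+(q-o)*(z-o[2])/(z0-o[2]))[:2])
    return np.array(r)
def yaw(d): return np.degrees(np.arctan2(d[1],d[0]))%180
E
python3 - <<'E'
from h import *
a=wp('stake',.551,-.283,.044,[(140,213),(695,155),(721,342),(165,403)],.04)
print('stake',a.mean(0),yaw(a[0]+a[3]-a[1]-a[2]),np.linalg.norm(a[0]-a[1]),np.linalg.norm(a[0]-a[3]))
b=wp('stake',.551,-.283,.044,[(225,312),(378,293),(485,282),(637,263)],.044);print(b.mean(0),yaw(b[0]-b[3]))
a=wp('chock',.565,-.002,.043,[(128,170),(691,205),(681,394),(115,358)],.04)
print('chock',a.mean(0),yaw(a[0]+a[3]-a[1]-a[2]),np.linalg.norm(a[0]-a[1]),np.linalg.norm(a[0]-a[3]))
b=wp('chock',.565,-.002,.043,[(170,217),(647,246),(638,354),(164,325)],.043);print(b.mean(0),yaw(b[0]+b[3]-b[1]-b[2]))
P=lambda px,z:wp('parts',.47,.285,0,px,z,(.40,.30),2000)
a=P([(268,17),(446,20),(443,146),(267,136)],.047);print('frame',a.mean(0),yaw(a[0]+a[3]-a[1]-a[2]))
a=P([(292,34),(428,39),(425,121),(289,119)],.047);print('frame in',a,a.mean(0),yaw(a[0]+a[3]-a[1]-a[2]))
a=P([(165,5),(572,14),(555,149),(161,139)],.04);print('deck',a)
a=P([(168,263),(200,314)],.015);print('wsL',a.mean(0),yaw(a[0]-a[1]))
a=P([(431,248),(411,307)],.015);print('wsR',a.mean(0),yaw(a[0]-a[1]))
a=P([(598,328),(780,312)],.026);print('tank',a.mean(0),yaw(a[0]-a[1]),np.linalg.norm(a[0]-a[1]));print(P([(697,335)],.046))
a=P([(238,475),(358,509)],.01);print('slL',a.mean(0),yaw(a[0]-a[1]),np.linalg.norm(a[0]-a[1]))
a=P([(519,516),(628,444)],.01);print('slR',a.mean(0),yaw(a[0]-a[1]),np.linalg.norm(a[0]-a[1]))
c=get_calibration('top')
# locomotive height: same points top vs stake wrist
s=state();print(s['position'],s['joints'])
E
```

```text
stake [ 0.558  -0.2925] 96.11368262938747 0.17627549612353344 0.060537044527897044
[ 0.5562 -0.2928] 96.7824447688356
chock [ 0.5713 -0.0032] 86.4015498027433 0.1777076760975929 0.059368199120159906
[ 0.5708 -0.0035] 86.50994308557334
frame [0.5811 0.2997] 87.89686278554622
frame in [[0.6013 0.328 ]
 [0.5991 0.2679]
 [0.5629 0.2693]
 [0.5638 0.3293]] [0.5818 0.2986] 88.52580166155914
deck [[0.6146 0.3868]
 [0.6106 0.2035]
 [0.5498 0.2112]
 [0.5543 0.3886]]
wsL [0.4799 0.3875] 32.10625595511775
wsR [0.4852 0.2734] 161.27421215472745
tank [0.4683 0.1472] 95.02407525853957 0.08545010225477663
[[0.468  0.1489]]
slL [0.3793 0.3337] 74.18080605249992 0.0608125011976899
slR [0.3852 0.1994] 123.44677480771493 0.06369378318946758
[0.5139 0.2456 0.2405] [-0.0184  0.249  -0.6028  1.541   0.143   1.396  -2.2073]
```

```bash
python3 -c "
from h import *
print(tool((.3852,.1994,.08),33.4))"
```

```text
(array([-128.5,   46.7,  160.5]), np.float64(56.330576937495465))
```

```bash
python3 -m crank '45 -128 47 120 0 0 56;45 -128 47 120 0 0 56;45 -128 47 120 0 0 56;45 -128 47 120 0 0 56;45 -128 47 120 0 0 56;45 -128 47 140 0 0 56;45 -128 47 160 0 0 56;45 -128 47 160 0 0 56;45 -128 47 160 0 0 56' 40; python3 -c "
from h import *
snap('g1');s=state();print(s['joints'],tool((.3852,.1994,.004),33.4))
cv2.imwrite('pics/w_g1.png',warp('g1',.385,.199,.01,(.16,.12),4000))"
```

```text
t: 4.5
position: [0.3598, 0.186, 0.0998]
eef_rot: [[0.551, -0.834, 0.02], [-0.835, -0.551, 0.014], [-0.001, -0.025, -1.0]]
contact_force: [10.5, -24.0, -9.6]
finger_gap: 0.045
grip_force: 0.0
[ 1.19   -0.4979 -1.4678  2.1057 -0.5696  1.1347 -2.5715] (array([  5.2, -24.8,  97.6]), np.float64(-0.04412994796859948))
```

View pics/w_g1.png

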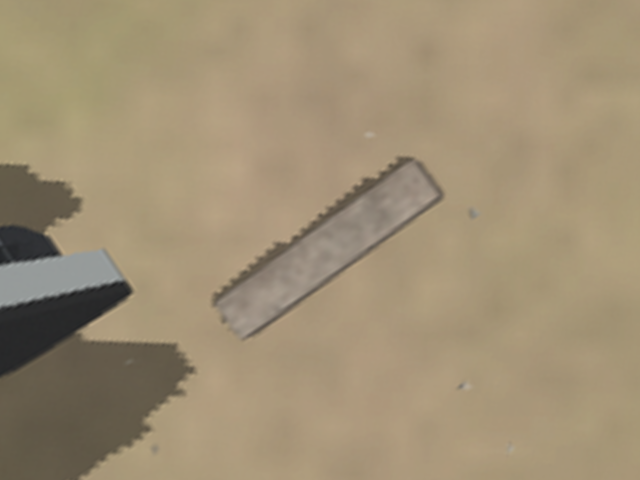

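The sleeper is fully visible, with top corners at (215,305), (412,160), (442,195) and (246,337). The arm wound up against its joint limits, so I'll back out and unwind the other way, turning −180° to reach the same grasp.

```bash
python3 -m crank '45 54 -108 -110 0 0 -20;45 54 -108 -110 0 0 -40;45 54 -108 -110 0 0 -50;45 54 -108 -110 0 0 -60;45 54 -108 -110 0 0 -70;45 54 -108 -110 0 0 -80;45 54 -108 -110 0 0 -90;45 54 -108 -110 0 0 -100;45 54 -108 -110 0 0 -110;45 54 -108 -110 0 0 -120;45 54 -108 -110 0 0 -130;45 54 -108 -110 0 0 -140;45 54 -108 -110 0 0 -150;45 54 -108 -110 0 0 -160;45 54 -108 -110 0 0 -170;45 54 -108 -110 0 0 -178;45 54 -108 -110 0 0 -178'; python3 -c "
from h import *
a=wp('g1',.385,.199,.01,[(215,305),(412,160),(442,195),(246,337)],.01,(.16,.12),4000);m=a.mean(0);y=yaw(a[0]+a[3]-a[1]-a[2]);print(m,y)
s=state();print(s['joints'],s['contact_force'],tool((*m,.08),y-90))"
```

```text
t: 6.68
position: [0.4446, 0.187, 0.2269]
eef_rot: [[-0.533, 0.845, 0.054], [0.846, 0.532, 0.021], [-0.011, 0.057, -0.998]]
contact_force: [-0.6, 0.6, -0.6]
finger_gap: 0.0448
grip_force: 0.0
[0.3827 0.1968] 126.13990460975
[ 1.3866 -0.4999 -1.4676  1.797  -0.5258  1.3681  0.5808] [-0.5525  0.6241 -0.5655] (array([ 42.8, -55.5, 143.5]), np.float64(-3.928458828176886))
```

```bash
python3 -m crank '45 -178 119 -43 0 0 0;45 -178 119 -43 0 0 0;45 -178 119 -43 0 0 0;45 -178 119 -43 0 0 0;45 -178 119 -43 0 0 0;45 -178 119 -43 0 0 0'; python3 -c "
from h import *
print(state()['joints'])"
python3 -m crank '45 0 0 0 0 0 -10;45 0 0 0 0 0 -20;45 0 0 0 0 0 -30;45 0 0 0 0 0 -40;45 0 0 0 0 0 -40'; python3 -c "
from h import *
print(state()['joints'])"
```

```text
t: 7.42
position: [0.5159, 0.0837, 0.3025]
eef_rot: [[-0.527, 0.843, 0.107], [0.849, 0.527, 0.032], [-0.029, 0.107, -0.994]]
contact_force: [0.3, -0.5, -0.8]
finger_gap: 0.0451
grip_force: 0.0
[ 1.71   -0.4994 -1.4686  1.6242 -0.5544  1.4775  0.8143]
t: 8.05
position: [0.5157, 0.0841, 0.3023]
eef_rot: [[-0.946, 0.307, 0.106], [0.312, 0.949, 0.032], [-0.091, 0.064, -0.994]]
contact_force: [-0.2, 0.4, -0.3]
finger_gap: 0.0449
grip_force: 0.0
[ 1.7088 -0.4985 -1.4691  1.6245 -0.5537  1.4771  1.5105]
```

```bash
cat > kin.py <<'E'
import numpy as np,itertools
from scipy.spatial.transform import Rotation as Ro
from scipy.optimize import least_squares
# samples: joints, position, z-axis/x-axis columns
S=[([1.235,.332,-.065,1.46,.022,1.35,-.088],[.1922,-.5943,.2097],[[.9515,.3078,-.0005],[.3078,-.9515,.0013],[-.0001,-.0014,-1]]),
([-.0184,.249,-.6028,1.541,.143,1.396,-2.2073],[.5139,.2456,.2405],[[1,-.005,0],[-.005,-1,-.001],[0,.001,-1]]),
([1.19,-.4979,-1.4678,2.1057,-.5696,1.1347,-2.5715],[.3598,.186,.0998],[[.551,-.834,.02],[-.835,-.551,.014],[-.001,-.025,-1]]),
([1.3866,-.4999,-1.4676,1.797,-.5258,1.3681,.5808],[.4446,.187,.2269],[[-.533,.845,.054],[.846,.532,.021],[-.011,.057,-.998]]),
([1.71,-.4994,-1.4686,1.6242,-.5544,1.4775,.8143],[.5159,.0837,.3025],[[-.527,.843,.107],[.849,.527,.032],[-.029,.107,-.994]]),
([1.7088,-.4985,-1.4691,1.6245,-.5537,1.4771,1.5105],[.5157,.0841,.3023],[[-.946,.307,.106],[.312,.949,.032],[-.091,.064,-.994]])]
def fk(q,g,s):
    base,L1,a1,L2,a2,L3,a3,t0,t7=g
    R=Ro.from_euler('z',t0).as_matrix();p=np.array([0,0,base])
    z=lambda a:Ro.from_euler('z',a).as_matrix();y=lambda a:Ro.from_euler('y',a).as_matrix()
    R=R@z(s[0]*q[0])@y(q[1])@z(s[1]*q[2]);p=p+R@[a1,0,L1]
    R=R@y(q[3])@z(s[2]*q[4]);p=p+R@[a2,0,L2]
    R=R@y(q[5]);p=p+R@[a3,0,L3];R=R@z(s[3]*q[6]+t7)
    return p,R
def fit():
    best=None
    for s in itertools.product([1,-1],repeat=4):
        f=lambda g:np.concatenate([np.r_[(lambda pR:np.r_[pR[0]-p,.3*(pR[1]-np.array(r)).ravel()])(fk(q,g,s))] for q,p,r in S])
        for t in (-1.57,0,1.57,3.14):
            o=least_squares(f,[.3,.35,0,.35,0,.2,0,0,t])
            if best is None or o.cost<best[0]: best=(o.cost,s,o.x,f(o.x))
    return best
if __name__=='__main__':
    np.set_printoptions(precision=4,suppress=True);b=fit();print(b[:3]);print(abs(b[3]).max())
E
python3 kin.py
```

```text
(np.float64(0.0004124746492855446), (-1, -1, -1, -1), array([ 0.0149,  0.4753,  0.0076,  0.5012,  0.0161,  0.1186,  0.0293,
       -0.0667,  1.5042]))
0.015626876486263902
```

```bash
cat > sim.py <<'E'
from kin import *
from scipy.optimize import lsq_linear
lo=np.array([-2.6,-.5,-1.47,.16,-1.27,.06,-2.6]);hi=np.array([2.6,2.12,1.34,2.42,4.41,2.06,2.6])
b=fit();G,SG=b[2],b[1]
def err(q,p,R):
    a,A=fk(q,G,SG);return np.r_[p-a,.3*Ro.from_matrix(R@A.T).as_rotvec()]
def goto(q,p,R,n=25):
    "min-norm bounded IK steps towards a pose, in small increments"
    q=np.array(q,float);p0,R0=fk(q,G,SG);rv=Ro.from_matrix(R@R0.T).as_rotvec()
    for k in range(1,n+1):
        pt=p0+(p-p0)*k/n;Rt=Ro.from_rotvec(rv*k/n).as_matrix()@R0
        for _ in range(2):
            e=err(q,pt,Rt);J=np.array([(e-err(q+d,pt,Rt))/1e-5 for d in np.eye(7)*1e-5]).T
            lam=.02;A=np.vstack([J,lam*np.eye(7)]);o=lsq_linear(A,np.r_[e,np.zeros(7)],(np.minimum(lo,q)-q-1e-6,np.maximum(hi,q)-q+1e-6))
            q=q+o.x
    return q
def down(yx): # tool pointing down with tool x at world yaw (deg)
    c,s=np.cos(np.radians(yx)),np.sin(np.radians(yx));return np.array([[c,s,0],[s,-c,0],[0,0,-1]])
E
python3 - <<'E'
from sim import *
np.set_printoptions(precision=2,suppress=True)
q=goto(S[0][0],[.581,-.284,.25],down(0));print(q)
q=goto(q,[.5825,.0056,.25],down(0));q=goto(q,[.514,.2456,.24],down(0));print('parts',q)
r=goto(q,[.385,.199,.1],down(-56));print('bad',r)
c=S[5][0]
for p in ([.6,.1,.3],[.6,-.2,.3],[.75,0,.25],[.45,.3,.3],[.5,-.3,.3]):
    for y in (162,120,60,0,230,270):
        a=goto(c,p,down(y));print(p,y,a,np.linalg.norm(err(a,np.array(p),down(y))).round(3))
E
```

```text
[ 0.58  0.39 -0.28  1.33  0.1   1.44 -1.26]
parts [-0.05  0.25 -0.56  1.56  0.14  1.37 -2.2 ]
bad [-1.65  0.37  1.34  2.02 -0.44  1.1  -2.6 ]
[0.6, 0.1, 0.3] 162 [ 1.71 -0.5  -1.47  1.58 -0.55  1.51  1.49] 0.091
[0.6, 0.1, 0.3] 120 [ 1.71 -0.5  -1.47  1.58 -0.55  1.51  0.75] 0.091
[0.6, 0.1, 0.3] 60 [ 1.71 -0.5  -1.47  1.58 -0.55  1.51 -0.29] 0.091
[0.6, 0.1, 0.3] 0 [ 1.71 -0.5  -1.47  1.58 -0.55  1.51 -1.34] 0.091
[0.6, 0.1, 0.3] 230 [ 1.69 -0.5  -1.47  1.57 -0.54  1.51  2.6 ] 0.093
[0.6, 0.1, 0.3] 270 [ 0.63  0.6  -1.38  1.37  0.59  1.63  2.47] 0.0
[0.6, -0.2, 0.3] 162 [ 2.2  -0.5  -1.47  1.57 -0.56  1.49  1.97] 0.113
[0.6, -0.2, 0.3] 120 [ 2.2  -0.5  -1.47  1.57 -0.56  1.5   1.24] 0.113
[0.6, -0.2, 0.3] 60 [ 2.2  -0.5  -1.47  1.57 -0.56  1.5   0.19] 0.113
[0.6, -0.2, 0.3] 0 [ 2.2  -0.5  -1.47  1.57 -0.56  1.5  -0.85] 0.113
[0.6, -0.2, 0.3] 230 [ 1.19  0.77 -1.47  2.42  0.74  1.63  1.4 ] 0.541
[0.6, -0.2, 0.3] 270 [ 1.02  0.75 -1.47  1.33  0.76  1.71  2.6 ] 0.078
[0.75, 0, 0.25] 162 [ 1.86 -0.5  -1.47  1.61 -0.63  1.33  1.67] 0.229
[0.75, 0, 0.25] 120 [ 1.86 -0.5  -1.47  1.61 -0.63
[... 435 characters left out ...]
3
[0.45, 0.3, 0.3] 60 [ 1.27 -0.5  -1.47  1.6  -0.52  1.56 -0.72] 0.03
[0.45, 0.3, 0.3] 0 [ 1.27 -0.5  -1.47  1.6  -0.52  1.56 -1.76] 0.03
[0.45, 0.3, 0.3] 230 [ 1.27 -0.5  -1.47  1.6  -0.52  1.56  2.25] 0.03
[0.45, 0.3, 0.3] 270 [ 0.93 -0.14 -1.47  1.67 -0.14  1.41  2.6 ] 0.063
[0.5, -0.3, 0.3] 162 [ 2.41 -0.5  -1.47  1.59 -0.54  1.53  2.19] 0.068
[0.5, -0.3, 0.3] 120 [ 2.41 -0.5  -1.47  1.59 -0.54  1.53  1.46] 0.068
[0.5, -0.3, 0.3] 60 [ 2.41 -0.5  -1.47  1.59 -0.54  1.53  0.41] 0.068
[0.5, -0.3, 0.3] 0 [ 2.41 -0.5  -1.47  1.59 -0.54  1.53 -0.64] 0.068
[0.5, -0.3, 0.3] 230 [ 1.41  0.55 -1.42  1.44  0.55  1.6   2.48] 0.0
[0.5, -0.3, 0.3] 270 [ 1.27  0.67 -1.47  1.44  0.7   1.67  2.6 ] 0.139
```

```bash
cat > s2.py <<'E'
from sim import *
import sys
np.set_printoptions(precision=2,suppress=True)
rng=np.random.default_rng(0);c=np.array(S[5][0]);res=[]
P=[(.6,.1,.3),(.5,-.3,.3),(.7,.1,.3),(.6,-.1,.3),(.55,.3,.3),(.65,0,.4)]
l1=[]
for p in P:
    for y in (230,250,270,290):
        a=goto(c,np.array(p),down(y),15)
        if np.linalg.norm(err(a,np.array(p),down(y)))<.03:l1.append((p,y,a))
print(len(l1))
for p,y,a in l1:
    for p2 in P:
        for y2 in (y+20,y+45,y-60):
            d=goto(a,np.array(p2),down(y2),15)
            e=np.linalg.norm(err(d,np.array(p2),down(y2)))
            f=goto(d,np.array([.55,.15,.25]),down(170),12);f=goto(f,np.array([.42,.2,.2]),down(125),12)
            e2=np.linalg.norm(err(f,np.array([.42,.2,.2]),down(125)))
            res.append((abs(f[2])+10*(e2>.02)+(e>.03),p,y,p2,y2,a,d,f,e))
res.sort(key=lambda r:r[0])
for r in res[:6]:print(*r[1:])
E
python3 s2.py
```

```text
4
(0.5, -0.3, 0.3) 230 (0.55, 0.3, 0.3) 275 [ 1.38  0.48 -1.31  1.44  0.47  1.57  2.55] [ 0.23  0.59 -1.29  1.32  0.57  1.62  2.26] [ 0.36  0.05 -0.9   1.85  0.04  1.26  0.06] 1.5799967707852306e-05
(0.6, 0.1, 0.3) 270 (0.55, 0.3, 0.3) 210 [ 0.63  0.59 -1.36  1.37  0.58  1.62  2.48] [ 0.15  0.5  -1.09  1.32  0.44  1.58  1.21] [ 0.38  0.05 -0.93  1.85  0.04  1.26  0.06] 2.8111487905578337e-06
(0.5, -0.3, 0.3) 230 (0.55, 0.3, 0.3) 250 [ 1.38  0.48 -1.31  1.44  0.47  1.57  2.55] [ 0.21  0.56 -1.23  1.32  0.53  1.61  1.85] [ 0.39  0.05 -0.93  1.85  0.05  1.26  0.06] 1.5673960452053562e-05
(0.6, 0.1, 0.3) 270 (0.55, 0.3, 0.3) 290 [ 0.63  0.59 -1.36  1.37  0.58  1.62  2.48] [ 0.25  0.64 -1.37  1.32  0.63  1.65  2.48] [ 0.39  0.05 -0.93  1.85  0.05  1.26  0.06] 2.1804246631912496e-06
(0.5, -0.3, 0.3) 230 (0.6, 0.1, 0.3) 275 [ 1.38  0.48 -1.31  1.44  0.47  1.57  2.55] [ 0.63  0.59 -1.36  1.37  0.58  1.62  2.57] [ 0.41  0.06 -0.95  1.85  0.05  1.26  0.05] 7.248812639408317e-06
(0.6, 0.1, 0.3) 270 (0.7, 0.1, 0.3) 210 [ 0.63  0.59 -1.36  1.37  0.58  1.62  2.48] [ 0.33  0.67 -1.03  1.07  0.56  1.67  1.57] [ 0.42  0.06 -0.96  1.85  0.05  1.26  0.05] 1.5956544357520401e-06
```

```bash
cat >> h.py <<'E'
from scipy.spatial.transform import Rotation as Ro
def down(yx):
    c,s=np.cos(np.radians(yx)),np.sin(np.radians(yx));return np.array([[c,s,0],[s,-c,0],[0,0,-1]])
def full(p,yx):
    "shift mm and rotation vector deg in tool axes to TCP p, tool down, tool x at world yaw yx"
    s=state();R=s['eef_rot'];return (R.T@(np.array(p)-s['position'])*1000).round(1),np.degrees(Ro.from_matrix(np.array(R).T@down(yx)).as_rotvec()).round(1)
E
python3 - <<'E'
from h import *
print(full((.6,.1,.3),270))
import sim
sim.np.set_printoptions(precision=2,suppress=True)
q=state()['joints']
for p,y in [((.6,.1,.3),270),((.55,.15,.25),170),((.42,.2,.2),125),((.383,.197,.01),125),((.383,.197,.2),125),((.52,.0,.2),105),((.553,-.252,.2),96),((.553,-.252,.05),96),((.553,-.252,.2),96),((.55,.1,.2),80),((.379,.334,.2),74),((.379,.334,.01),74),((.379,.334,.2),74),((.55,0,.2),96),((.562,-.333,.2),96),((.562,-.333,.05),96)]:
    q=sim.goto(q,np.array(p),down(y),12);print(p,y,q,np.linalg.norm(sim.err(q,np.array(p),down(y))).round(3))
E
```

```text
(array([-74.5,  40.8,  11.8]), array([  -2.4,    7. , -108. ]))
(0.6, 0.1, 0.3) 270 [ 0.59  0.47 -1.18  1.38  0.43  1.56  2.6 ] 0.012
(0.55, 0.15, 0.25) 170 [ 0.34  0.3  -0.85  1.54  0.23  1.4   0.88] 0.0
(0.42, 0.2, 0.2) 125 [ 0.28  0.05 -0.82  1.85  0.04  1.26  0.06] 0.0
(0.383, 0.197, 0.01) 125 [ 0.16  0.27 -0.79  2.12  0.26  0.85 -0.17] 0.0
(0.383, 0.197, 0.2) 125 [ 0.3  -0.06 -0.81  1.93 -0.04  1.25  0.12] 0.0
(0.52, 0.0, 0.2) 105 [ 0.48  0.17 -0.62  1.73  0.1   1.27  0.1 ] 0.0
(0.553, -0.252, 0.2) 96 [ 0.71  0.35 -0.45  1.51  0.15  1.32  0.35] 0.0
(0.553, -0.252, 0.05) 96 [ 0.68  0.48 -0.42  1.66  0.22  1.05  0.29] 0.0
(0.553, -0.252, 0.2) 96 [ 0.71  0.35 -0.45  1.51  0.15  1.32  0.35] 0.0
(0.55, 0.1, 0.2) 80 [ 0.26  0.26 -0.61  1.64  0.15  1.29 -0.55] 0.0
(0.379, 0.334, 0.2) 74 [-0.08  0.16 -0.79  1.77  0.12  1.27 -1.18] 0.0
(0.379, 0.334, 0.01) 74 [-0.2   0.41 -0.71  1.94  0.33  0.91 -1.36] 0.0
(0.379, 0.334, 0.2) 74 [-0.07  0.16 -0.79  1.77  0.12  1.27 -1.18] 0.0
(0.55, 0, 0.2) 96 [ 0.4   0.23 -0.55  1.66  0.13  1.28 -0.07] 0.0
(0.562, -0.333, 0.2) 96 [ 0.74  0.43 -0.38  1.39  0.16  1.35  0.46] 0.0
(0.562, -0.333, 0.05) 96 [ 0.72  0.56 -0.36  1.53  0.21  1.09  0.42] 0.0
```

The kinematic model reproduces the earlier arm motion. It shows that this turn frees the elbow and that the rest of the sleeper moves stay within the joint ranges.

```bash
python3 -m crank '45 -75 41 12 0 1 -10;45 -75 41 12 0 1 -20;45 -75 41 12 -1 2 -30;45 -75 41 12 -1 3 -40;45 -75 41 12 -1 3 -50;45 -75 41 12 -1 4 -60;45 -75 41 12 -2 4 -70;45 -75 41 12 -2 5 -80;45 -75 41 12 -2 6 -90;45 -75 41 12 -2 6 -100;45 -75 41 12 -2 7 -108;45 -75 41 12 -2 7 -108;45 -75 41 12 -2 7 -108;45 -75 41 12 -2 7 -108'; python3 -c "
from h import *
print(state()['joints'],full((.55,.15,.25),180),full((.42,.2,.2),126))"
```

```text
t: 9.8
position: [0.601, 0.101, 0.2974]
eef_rot: [[-0.001, -1.0, -0.0], [-1.0, 0.001, -0.003], [0.003, 0.0, -1.0]]
contact_force: [-0.5, 0.1, 0.7]
finger_gap: 0.0453
grip_force: 0.0
[ 0.6065  0.558  -1.2856  1.3152  0.5367  1.643   2.5512] (array([-49.2,  51. ,  47.3]), array([-0.1, -0.1, 90. ])) (array([-99.2, 181. ,  97.1]), array([ -0.2,  -0.1, 144. ]))
```

```bash
python3 -m crank '45 -49 51 47 0 0 10;45 -49 51 47 0 0 20;45 -49 51 47 0 0 31;45 -49 51 47 0 0 41;45 -49 51 47 0 0 51;45 -49 51 47 0 0 62;45 -49 51 47 0 0 72;45 -49 51 47 0 0 82;45 -60 90 60 0 0 93;45 -75 130 80 0 0 103;45 -90 170 100 0 0 114;45 -96 218 120 0 0 124;45 -96 218 150 0 0 134;45 -96 218 180 0 0 144;45 -96 218 217 0 0 144;45 -96 218 217 0 0 144;45 -96 218 217 0 0 144'; python3 -c "
from h import *
print(state()['joints'],full((.3827,.1968,.004),126))"
```

```text
t: 11.92
position: [0.3843, 0.1946, 0.0831]
eef_rot: [[-0.586, 0.81, 0.006], [0.81, 0.586, -0.004], [-0.007, 0.002, -1.0]]
contact_force: [0.0, 0.7, 0.0]
finger_gap: 0.0452
grip_force: 0.0
[ 0.5145  0.1374 -1.1257  2.0576  0.1533  1.0273 -0.0605] (array([ 3.3, -0.2, 79.1]), array([ 0.1,  0.4, -0.1]))
```

```bash
python3 -m crank '45 3 0 40 0 0 0;45 3 0 70 0 0 0;45 3 0 78 0 0 0;45 3 0 78 0 0 0;0 3 0 78 0 0 0;0 3 0 78 0 0 0;0 3 0 78 0 0 0;0 3 0 78 0 0 0;0 3 0 78 0 0 0;0 3 0 78 0 0 0' 35;  python3 -m crank '0 0 0 -60 0 0 0;0 0 0 -120 0 0 0;0 0 0 -150 0 0 0;0 0 0 -150 0 0 0'; python3 -c "
from h import *
import sim
sim.np.set_printoptions(precision=2,suppress=True)
s=state();print(s['joints'],s['finger_gap']);q=s['joints']
yw=96.4;c=np.array([.5575,-.2926]);d=np.array([np.cos(np.radians(yw)),np.sin(np.radians(yw))])
print('bays',c+.041*d,c-.041*d)
p=(*(c+.041*d),.2);print(full(p,yw))
q=sim.goto(q,np.array([.55,.0,.2]),down(yw),12);print(q);q=sim.goto(q,np.array(p),down(yw),12);print(q)
"
```

```text
t: 13.18
position: [0.3824, 0.1963, 0.0038]
eef_rot: [[-0.588, 0.809, 0.005], [0.809, 0.588, -0.005], [-0.007, 0.001, -1.0]]
contact_force: [-0.2, 0.0, 0.7]
finger_gap: 0.0001
grip_force: 0.0
t: 13.68
position: [0.3832, 0.1973, 0.1556]
eef_rot: [[-0.587, 0.809, 0.009], [0.809, 0.587, -0.006], [-0.01, 0.004, -1.0]]
contact_force: [-0.9, -0.6, -0.1]
finger_gap: 0.0001
grip_force: 0.0
[ 0.65 -0.03 -1.19  1.97 -0.02  1.17  0.09] 7.589225032056896e-05
bays [ 0.55 -0.25] [ 0.56 -0.33]
(array([-463.6, -126.1,  -40.3]), array([ 0.4,  0.5, 29.6]))
[ 0.71  0.31 -0.95  1.66  0.26  1.3  -0.18]
[ 0.99  0.43 -0.85  1.52  0.32  1.35  0.22]
```

```bash
python3 -c "
from h import *
snap('g2')
cv2.imwrite('pics/w_g2.png',warp('g2',.40,.22,.01,(.2,.15),4000))"
```

```text
(no output)
```

View pics/w_g2.png

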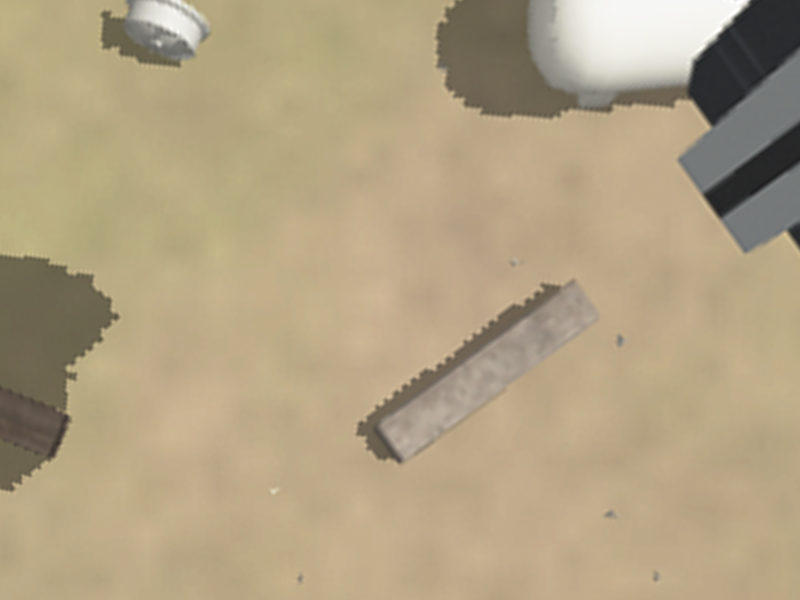

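The sleeper is unmoved: its top corners are at (380,426), (575,282), (598,318) and (402,461), centred at (489,372). The fingers must have closed clear of it. I'll compare the fingertips in the image with the predicted TCP pixel.

```bash
python3 -c "
from h import *
c=pickle.load(open('pics/g2.pkl','rb'));s=state();R=s['eef_rot'];p=np.array(s['position']);print(p,s['finger_gap'])
im=cv2.imread('pics/raw_g2.png')
for k,col in ((0,(0,0,255)),(-.019,(0,255,0)),(.015,(255,0,0))):
    q=w2p(c,p+R[:,2]*k);print(k,q);cv2.circle(im,tuple(int(round(v)) for v in q),2,col,-1)
cv2.imwrite('pics/g2m.png',cv2.resize(im,(800,600),interpolation=cv2.INTER_CUBIC))"
```

```text
[0.3823 0.1967 0.1541] 7.091040152537484e-05
0 [253.8425 230.514 ]
-0.019 [253.7433 247.6106]
0.015 [253.9076 219.2974]
```

View pics/g2m.png

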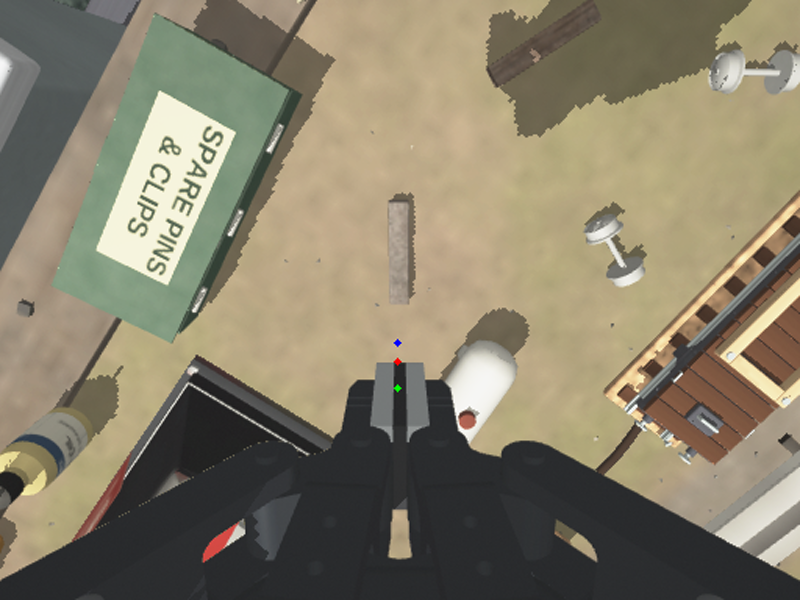

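```bash
python3 -m crank '25 0 0 60 0 0 0;25 0 0 110 0 0 0;25 0 0 145 0 0 0;25 0 0 150 0 0 0;25 0 0 150 0 0 0' && python3 -m crank '25 0 0 3 0 0 0;25 0 0 3 0 0 0' | grep -E 'pos|force' && python3 -m crank '25 0 0 2 0 0 0;25 0 0 2 0 0 0'| grep -E 'pos|force' ; python3 -c "
from h import *
snap('g3')
cv2.imwrite('pics/g3.png',cv2.resize(cv2.imread('pics/raw_g3.png')[130:320,130:380],(800,600),interpolation=cv2.INTER_CUBIC))"
```

```text
t: 14.35
position: [0.3821, 0.1968, 0.004]
eef_rot: [[-0.588, 0.809, 0.004], [0.809, 0.588, -0.004], [-0.006, 0.001, -1.0]]
contact_force: [0.1, 0.3, 0.3]
finger_gap: 0.0254
grip_force: 0.0
position: [0.3831, 0.1962, 0.0015]
contact_force: [-0.2, 0.4, 0.3]
grip_force: 0.0
position: [0.3826, 0.1961, -0.0011]
contact_force: [0.7, -0.7, -0.4]
grip_force: 0.0
```

View pics/g3.png

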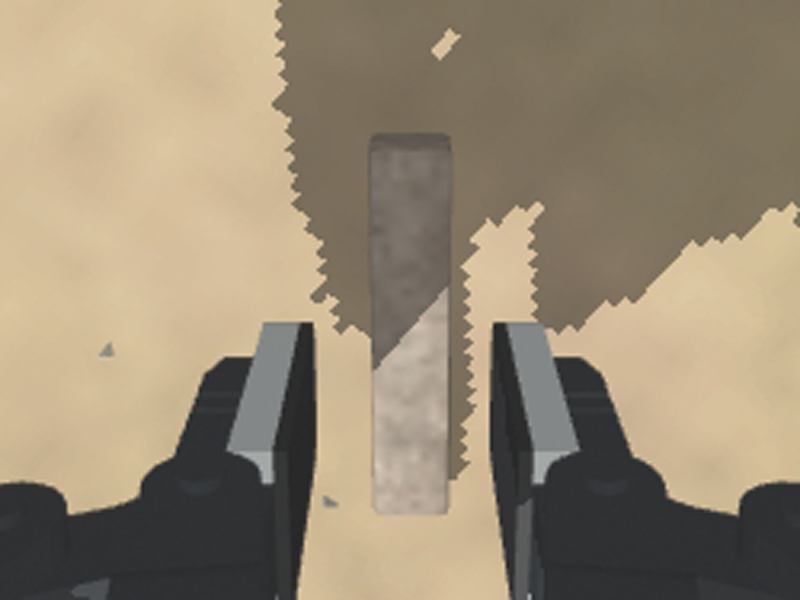

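The sleeper lies midway between the open fingers, in crop columns 370–450. The near edge of the tips, at about row 322, suggests they are still above the bench although the TCP reads about 0. I'll feel downwards in small steps.

```bash
for i in 1 2 3 4; do python3 -m crank '25 0 0 2 0 0 0;25 0 0 3 0 0 0'| grep -E 'pos|contact'; done
```

```text
position: [0.3824, 0.1962, -0.0044]
contact_force: [0.2, -0.4, -0.3]
position: [0.3824, 0.1962, -0.0074]
contact_force: [0.1, -0.1, 0.2]
position: [0.3824, 0.1962, -0.0104]
contact_force: [-0.2, -0.9, -0.0]
position: [0.3825, 0.1962, -0.0134]
contact_force: [0.4, 0.5, -0.5]
```

```bash
for i in 1 2 3 4; do python3 -m crank '25 0 0 1 0 0 0;25 0 0 2 0 0 0'| grep -E 'pos|contact'; done
```

```text
position: [0.3825, 0.1962, -0.0153]
contact_force: [-0.7, -0.3, 0.0]
position: [0.3825, 0.1961, -0.0173]
contact_force: [-0.7, -0.2, -0.1]
position: [0.3825, 0.1961, -0.0193]
contact_force: [-0.2, 0.3, 0.3]
position: [0.3826, 0.1962, -0.0209]
contact_force: [-5.5, -3.8, 25.1]
```

Contact came at TCP z ≈ −20.5 mm, so the real fingertips sit about 20 mm behind the nominal TCP. I'll back off 3 mm and grip.

```bash
python3 -m crank '25 0 0 -3 0 0 0;25 0 0 -3.5 0 0 0;0 0 0 -3.5 0 0 0;0 0 0 -3.5 0 0 0;0 0 0 -3.5 0 0 0;0 0 0 -3.5 0 0 0' 35 && python3 -m crank '0 0 0 -60 0 0 0;0 0 0 -120 0 0 0;0 0 0 -150 0 0 0;0 0 0 -150 0 0 0'; python3 -c "
from h import *
s=state();print(s['joints'],s['finger_gap'],s['grip_force'])
yw=96.4;c=np.array([.5575,-.2926]);d=np.array([np.cos(np.radians(yw)),np.sin(np.radians(yw))])
print('bays',c+.041*d,c-.041*d)
print(full((*(c+.041*d),.14),yw))"
```

```text
t: 17.65
position: [0.3826, 0.1961, -0.0176]
eef_rot: [[-0.588, 0.809, 0.005], [0.809, 0.588, -0.005], [-0.007, 0.001, -1.0]]
contact_force: [-1.1, -1.2, 5.5]
finger_gap: 0.0106
grip_force: 35.1
t: 18.15
position: [0.3833, 0.1969, 0.1339]
eef_rot: [[-0.587, 0.81, 0.009], [0.81, 0.587, -0.006], [-0.01, 0.004, -1.0]]
contact_force: [0.9, -1.0, -0.2]
finger_gap: 0.0107
grip_force: 34.5
[ 0.7267  0.038  -1.2995  1.9989  0.0516  1.1286  0.0327] 0.010650067669945348 34.48826730251312
bays [ 0.5529 -0.2519] [ 0.5621 -0.3333]
(array([-463. , -126. ,   -1.8]), array([ 0.4,  0.5, 29.5]))
```

```bash
python3 -m crank '0 -60 26 -20 0 0 5;0 -118 52 -36 0 0 10;0 -177 78 -36 0 0 15;0 -230 40 -36 0 0 20;0 -285 3 -36 0 0 25;0 -338 -36 -36 0 0 29.5;0 -390 -74 -36 0 0 29.5;0 -440 -110 -36 0 0 29.5;0 -463 -126 -26 0 0 29.5;0 -463 -126 -6 0 0 29.5;0 -463 -126 -6 0 0 29.5;0 -463 -126 -6 0 0 29.5'; python3 -c "
from h import *
snap('p1');s=state();print(s['joints'],s['finger_gap']);print(full((.5529,-.2519,.06),96.4))
cv2.imwrite('pics/p1.png',cv2.resize(cv2.imread('pics/raw_p1.png'),(800,600),interpolation=cv2.INTER_CUBIC))"
```

```text
t: 19.65
position: [0.5524, -0.2499, 0.1412]
eef_rot: [[-0.116, 0.993, 0.004], [0.993, 0.116, -0.004], [-0.005, 0.004, -1.0]]
contact_force: [0.3, 0.7, 0.8]
finger_gap: 0.0107
grip_force: 34.5
[ 1.037   0.4828 -0.9014  1.5713  0.3948  1.2726  0.1915] 0.010711274332385156
(array([-1.3, -0.2, 81.7]), array([0.3, 0.3, 0.2]))
```

View pics/p1.png

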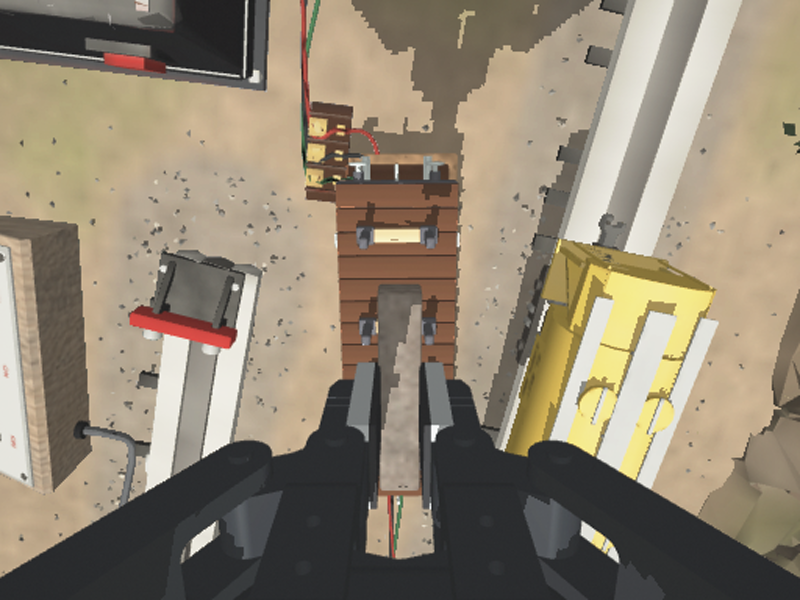

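The held sleeper, centred at column 400, lines up with the bolsters at column 397. The yellow locomotive is to the right, so I'll triangulate its roof strip end — (601,298) here, (215,47) in the stake view — to check clearance.

```bash
python3 -c "
from h import *
def ray(c,u,v):
    d=np.linalg.inv(c['camera_matrix'])@[u,v,1];d=c['T'][:3,:3]@(d*[1,-1,-1]);return c['T'][:3,3],d/np.linalg.norm(d)
c1=pickle.load(open('pics/p1.pkl','rb'));c2=pickle.load(open('pics/stake.pkl','rb'))
o1,d1=ray(c1,601*.64,298*.64)
q=np.array([.551+(304-47)/3200,-.283+(400-215)/3200,.044]);o2=c2['T'][:3,3];d2=(q-o2)/np.linalg.norm(q-o2)
t=np.linalg.lstsq(np.c_[d1,-d2],o2-o1,rcond=None)[0];print(o1+d1*t[0],o2+d2*t[1])
# lengthwise check: bolster 1 and 2 midpoints, wagon deck end in p1 at z=.044/.04
for n,u,v,z in [('b1',397,236,.044),('deckL',337,182,.04),('deckR',459,180,.04),('sl far',400,285,.14+.028)]: print(n,p2w(c1,u*.64,v*.64,z))
"
```

```text
[ 0.6338 -0.234   0.0934] [ 0.6346 -0.2332  0.0935]
b1 [ 0.549  -0.2279  0.044 ]
deckL [ 0.5175 -0.2058  0.04  ]
deckR [ 0.5756 -0.1982  0.04  ]
sl far [ 0.5484 -0.2157  0.168 ]
```

```bash
python3 -m crank '0 -3 0 50 0 0 0;0 -3 0 90 0 0 0;0 -3 0 108 0 0 0;0 -3 0 114 0 0 0;0 -3 0 114 0 0 0' && python3 -m crank '22 0 0 0 0 0 0;22 0 0 0 0 0 0;22 0 0 0 0 0 0;22 0 0 -40 0 0 0;22 0 0 -90 0 0 0;22 0 0 -120 0 0 0;22 0 0 -120 0 0 0'; python3 -c "
from h import *
snap('p2');print(full((.55,.1,.17),85),full((.3793,.3337,.10),74.2));
cv2.imwrite('pics/p2.png',cv2.resize(cv2.imread('pics/raw_p2.png'),(800,600),interpolation=cv2.INTER_CUBIC)[150:500,200:600])"
```

```text
t: 20.32
position: [0.5537, -0.2552, 0.0285]
eef_rot: [[-0.113, 0.994, 0.006], [0.994, 0.113, -0.005], [-0.006, 0.005, -1.0]]
contact_force: [0.5, 0.4, 0.5]
finger_gap: 0.011
grip_force: 34.5
t: 21.2
position: [0.5537, -0.255, 0.15]
eef_rot: [[-0.113, 0.994, 0.009], [0.994, 0.113, -0.007], [-0.008, 0.008, -1.0]]
contact_force: [1.0, 0.4, -0.1]
finger_gap: 0.0218
grip_force: 0.0
(array([352.8,  37.5, -24. ]), array([ 0.4,  0.4, 11.5])) (array([ 604.7, -106.1,   43.5]), array([ 0.4,  0.3, 22.3]))
```

View pics/p2.png

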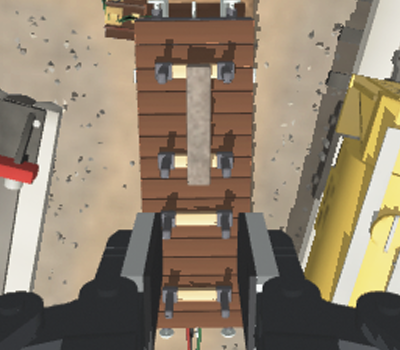

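The sleeper rests on both bolsters (crop rows ≈72 and 161) between the stakes, and bay 2 is clear. Now the second sleeper.

```bash
python3 -m crank '30 60 6 -10 0 0 2;30 120 12 -20 0 0 4;30 180 18 -24 0 0 6;30 240 24 -24 0 0 8;30 300 30 -24 0 0 10;30 353 37 -24 0 0 12;30 400 10 -24 0 0 14;30 445 -15 -24 0 0 16;30 490 -40 -20 0 0 18;30 535 -65 0 0 0 20;30 580 -90 30 0 0 22;30 605 -106 70 0 0 22;30 605 -106 70 0 0 22;30 605 -106 70 0 0 22'
python3 - <<'E'
from h import *
snap('g4');print(state()['joints']);
w=warp('g4',.3793,.3337,.01,(.12,.09),4000);cv2.imwrite('pics/w_g4.png',w)
# dark brown segmentation near centre
hsv=cv2.cvtColor(w,cv2.COLOR_BGR2LAB).astype(int)
g=cv2.grabCut(w,np.zeros(w.shape[:2],np.uint8),(90,80,300,200),None,None,5,cv2.GC_INIT_WITH_RECT)[0]
m=((g==1)|(g==3)).astype(np.uint8);n,l,st,ce=cv2.connectedComponentsWithStats(m);k=1+st[1:,4].argmax()
r=cv2.minAreaRect(np.argwhere(l==k)[:,::-1].astype(np.float32));print(r,'length/width mm',np.array(r[1])/4)
u,v=r[0];print((.3793+(180-v)/4000,.3337+(240-u)/4000))
print(full((.3793,.3337,-.0175),74.2))
E
```

```text
t: 23.0
position: [0.3791, 0.3336, 0.0735]
eef_rot: [[0.267, 0.964, 0.004], [0.964, -0.267, -0.005], [-0.004, 0.005, -1.0]]
contact_force: [-0.6, 0.6, 1.1]
finger_gap: 0.0298
grip_force: 0.0
[ 0.1026  0.3865 -1.059   1.8894  0.3881  1.0886 -1.3825]
((219.31036376953125, 182.72413635253906), (274.45770263671875, 58.30833435058594), 21.801406860351562) length/width mm [68.6144 14.5771]
(0.3786189659118653, 0.3388724090576172)
(array([ 0.2, -1.1, 91.5]), array([0.4, 0.2, 0.2]))
```

View pics/w_g4.png

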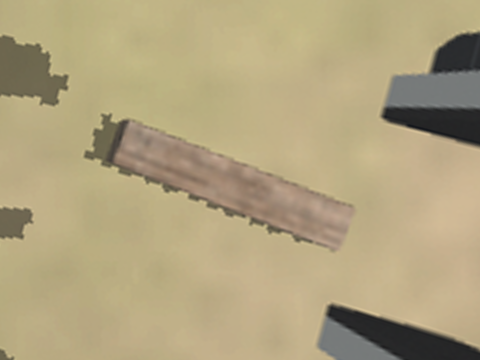

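The sleeper top is centred at (232,185), yaw 69.5°. I'll correct by (+2, −1.6) mm and 5°, then grip.

```bash
python3 -m crank '30 2 -2 50 0 0 5;30 2 -2 85 0 0 5;30 2 -2 91 0 0 5;30 2 -2 91 0 0 5;0 2 -2 91 0 0 5;0 2 -2 91 0 0 5;0 2 -2 91 0 0 5;0 2 -2 91 0 0 5' 35 && python3 -m crank '0 0 0 -60 0 0 0;0 0 0 -120 0 0 0;0 0 0 -170 0 0 0;0 0 0 -170 0 0 0'; python3 -c "
from h import *
print(full((.55,.1,.17),90),full((.5615,-.3335,.17),96.4))"
```

```text
t: 24.05
position: [0.3791, 0.3367, -0.0157]
eef_rot: [[0.351, 0.936, 0.007], [0.936, -0.351, -0.004], [-0.001, 0.008, -1.0]]
contact_force: [-0.5, 0.0, 6.1]
finger_gap: 0.0109
grip_force: 34.5
t: 24.55
position: [0.3788, 0.3388, 0.1571]
eef_rot: [[0.35, 0.937, 0.012], [0.937, -0.35, -0.002], [0.003, 0.011, -1.0]]
contact_force: [0.1, 0.0, 0.1]
finger_gap: 0.0107
grip_force: 34.4
(array([-163.7,  244.2,  -10.5]), array([  0.7,  -0. , -20.5])) (array([-565.7,  406.8,   -9.7]), array([  0.7,   0. , -26.9]))
```

```bash
python3 -m crank '0 -40 60 -10 0 0 -7;0 -80 120 -10 0 0 -14;0 -122 183 -10 0 0 -20;0 -164 244 -10 0 0 -21;0 -220 267 -10 0 0 -22;0 -277 290 -10 0 0 -23;0 -334 313 -10 0 0 -24;0 -390 336 -10 0 0 -25;0 -448 359 -10 0 0 -26;0 -505 382 -10 0 0 -27;0 -566 407 -10 0 0 -27;0 -566 407 20 0 0 -27;0 -566 407 20 0 0 -27;0 -566 407 20 0 0 -27'; python3 -c "
from h import *
print(full((.5612,-.332,.0288),96.4))"
```

```text
t: 26.3
position: [0.5605, -0.3345, 0.137]
eef_rot: [[-0.114, 0.993, 0.005], [0.993, 0.114, -0.004], [-0.005, 0.005, -1.0]]
contact_force: [0.6, -0.3, -0.4]
finger_gap: 0.0104
grip_force: 34.4
(array([  2.9,   0.5, 108.2]), array([0.3, 0.3, 0.2]))
```

```bash
python3 -m crank '0 3 0 50 0 0 0;0 3 0 80 0 0 0;0 3 0 80 0 0 0;0 3 0 80 0 0 0' | grep -E 'pos|contact'; python3 -c "
from h import *
print(full((.5612,-.332,.0288),96.4))"
```

```text
position: [0.5615, -0.3327, 0.0589]
contact_force: [0.3, -0.3, 0.1]
(array([ 0.9, -0.4, 30.1]), array([0.4, 0.4, 0.2]))
```

```bash
python3 -m crank '0 1 0 20 0 0 0;0 1 0 29 0 0 0;0 1 0 30 0 0 0;0 1 0 30 0 0 0' | grep -E 'pos|contact'; python3 -m crank '22 0 0 0 0 0 0;22 0 0 0 0 0 0;22 0 0 0 0 0 0;22 0 0 -40 0 0 0;22 0 0 -90 0 0 0;22 0 0 -130 0 0 0;22 0 0 -130 0 0 0'; python3 -c "
from h import *
snap('p4');print(full((.55,.1,.17),80),full((.4852,.2734,.10),71.3));
cv2.imwrite('pics/p4.png',cv2.resize(cv2.imread('pics/raw_p4.png'),(800,600),interpolation=cv2.INTER_CUBIC)[100:500,200:600])"
```

```text
position: [0.5604, -0.3324, 0.0273]
contact_force: [-2.3, 0.4, 6.7]
t: 28.18
position: [0.5613, -0.3322, 0.1603]
eef_rot: [[-0.113, 0.994, 0.009], [0.994, 0.113, -0.008], [-0.009, 0.009, -1.0]]
contact_force: [-0.4, -0.1, -0.7]
finger_gap: 0.022
grip_force: 0.0
(array([430.3,  38.7, -14.8]), array([ 0.4,  0.4, 16.5])) (array([610.4,  -6.5,  53.6]), array([ 0.4,  0.3, 25.2]))
```

```bash
python3 -m crank '60 60 6 -15 0 0 2;60 120 12 -15 0 0 4;60 180 18 -15 0 0 7;60 240 24 -15 0 0 10;60 300 30 -15 0 0 12;60 365 35 -15 0 0 15;60 425 37 -15 0 0 18;60 485 25 0 0 0 22;60 545 8 20 0 0 25;60 610 -6 50 0 0 25;60 610 -6 70 0 0 25;60 610 -6 70 0 0 25;60 610 -6 70 0 0 25'
cat >> h.py <<'E'
def metal(n,cx,cy,z,r=.032):
    "bright grey blob near (cx,cy) on plane z: centre and long-axis yaw"
    w=warp(n,cx,cy,z,(.1,.1),4000);h=cv2.cvtColor(w,cv2.COLOR_BGR2HSV)
    m=((h[:,:,1]<45)&(h[:,:,2]>110)).astype(np.uint8);yy,xx=np.mgrid[:400,:400];m[(xx-200)**2+(yy-200)**2>(r*4000)**2]=0
    m=cv2.morphologyEx(m,cv2.MORPH_OPEN,np.ones((3,3),np.uint8))
    P=np.argwhere(m)[:,::-1].astype(np.float32);rc=cv2.minAreaRect(P);B=cv2.boxPoints(rc)
    e=max([B[1]-B[0],B[2]-B[1]],key=np.linalg.norm);f=lambda u,v:(cx+(200-v)/4000,cy+(200-u)/4000)
    return f(*rc[0]),f(*P.mean(0)),np.degrees(np.arctan2(-e[0],-e[1]))%180,sorted(np.array(rc[1])/4),len(P),w,m
E
python3 - <<'E'
from h import *
snap('g5');r=metal('g5',.4852,.2734,.014);print(r[:5]);cv2.imwrite('pics/m5.png',np.hstack([r[5],cv2.cvtColor(r[6]*255,cv2.COLOR_GRAY2BGR)]))
r=metal('parts',.4852,.2734,.014);print(r[:5]);r=metal('parts',.4799,.3875,.014);print(r[:5])
print(full((.4852,.2734,-.016),71.3))
E
```

```text
t: 29.85
position: [0.4856, 0.2722, 0.0836]
eef_rot: [[0.319, 0.948, 0.005], [0.948, -0.319, -0.005], [-0.004, 0.006, -1.0]]
contact_force: [-0.1, 0.2, 0.7]
finger_gap: 0.0598
grip_force: 0.0
((0.4837505676269531, 0.27488155975341794), (np.float32(0.4834919), np.float32(0.27479082)), np.float32(159.969), [np.float64(22.235008239746094), np.float64(41.37257766723633)], 6411)
((0.4837934753417969, 0.2735859588623047), (np.float32(0.48348278), np.float32(0.27376777)), np.float32(158.7204), [np.float64(21.73348617553711), np.float64(43.893646240234375)], 8094)
((0.47864109649658204, 0.38799356842041016), (np.float32(0.478628), np.float32(0.3881176)), np.float32(35.862854), [np.float64(23.453405380249023), np.float64(41.817264556884766)], 7055)
(array([  1.2,  -1.8, 100. ]), array([0.4, 0.2, 0.1]))
```

```bash
python3 -m crank '60 2 -2 50 0 0 1;60 2 -2 90 0 0 1;60 2 -2 99 0 0 1;60 2 -2 99 0 0 1;0 2 -2 99 0 0 1;0 2 -2 99 0 0 1;0 2 -2 99 0 0 1;0 2 -2 99 0 0 1;0 2 -2 99 0 0 1' 30 && python3 -m crank '0 0 0 -60 0 0 0;0 0 0 -120 0 0 0;0 0 0 -150 0 0 0;0 0 0 -150 0 0 0'; python3 -c "
from h import *
yw=86.5;c=np.array([.571,-.0033]);d=np.array([np.cos(np.radians(yw)),np.sin(np.radians(yw))])
print('places',c+.04*d,c-.04*d)
print(full((*(c-.04*d),.15),yw))"
```

```text
t: 31.02
position: [0.4855, 0.2759, -0.0136]
eef_rot: [[0.334, 0.942, 0.008], [0.942, -0.334, -0.004], [-0.001, 0.009, -1.0]]
contact_force: [0.1, -1.1, 5.2]
finger_gap: 0.0395
grip_force: 29.9
t: 31.52
position: [0.4849, 0.2771, 0.1379]
eef_rot: [[0.334, 0.943, 0.01], [0.943, -0.334, -0.003], [0.0, 0.011, -1.0]]
contact_force: [-0.1, -0.2, -0.4]
finger_gap: 0.0392
grip_force: 31.1
places [0.5734 0.0366] [ 0.5686 -0.0432]
(array([-274. ,  186. ,  -10.2]), array([  0.6,   0.1, -16. ]))
```

```bash
python3 -m crank '0 -50 34 -10 0 0 -5;0 -100 68 -10 0 0 -10;0 -150 102 -10 0 0 -16;0 -200 136 -10 0 0 -16;0 -250 170 -10 0 0 -16;0 -274 186 10 0 0 -16;0 -274 186 50 0 0 -16;0 -274 186 60 0 0 -16;0 -274 186 60 0 0 -16'
python3 - <<'E'
from h import *
snap('p5');s=state();print(s['finger_gap'],full((.5686,-.0432,.030),86.5))
c=pickle.load(open('pics/p5.pkl','rb'));p=np.array(s['position']);R=np.array(s['eef_rot'])
im=cv2.imread('pics/raw_p5.png')
# expected pixels of the axle centre if centred in the grip (axle 24.6 mm behind the TCP)
print(w2p(c,p-R[:,2]*.0246))
a=cv2.resize(im[80:380,130:380],None,fx=2,fy=2,interpolation=cv2.INTER_CUBIC)
p4=cv2.resize(cv2.imread('pics/p4.png'),(300,300));o=np.zeros((600,800,3),np.uint8);o[:,:500]=a;o[:300,500:]=p4;cv2.imwrite('pics/m_p5.png',o)
E
```

```text
t: 32.65
position: [0.5672, -0.0434, 0.0761]
eef_rot: [[0.059, 0.998, 0.004], [0.998, -0.059, -0.004], [-0.004, 0.004, -1.0]]
contact_force: [0.1, 0.8, 0.3]
finger_gap: 0.0393
grip_force: 31.1
0.03930648849944399 (array([ 0.5,  0.5, 47.1]), array([0.3, 0.2, 0.1]))
[257.0096 256.0468]
```

View pics/m_p5.png

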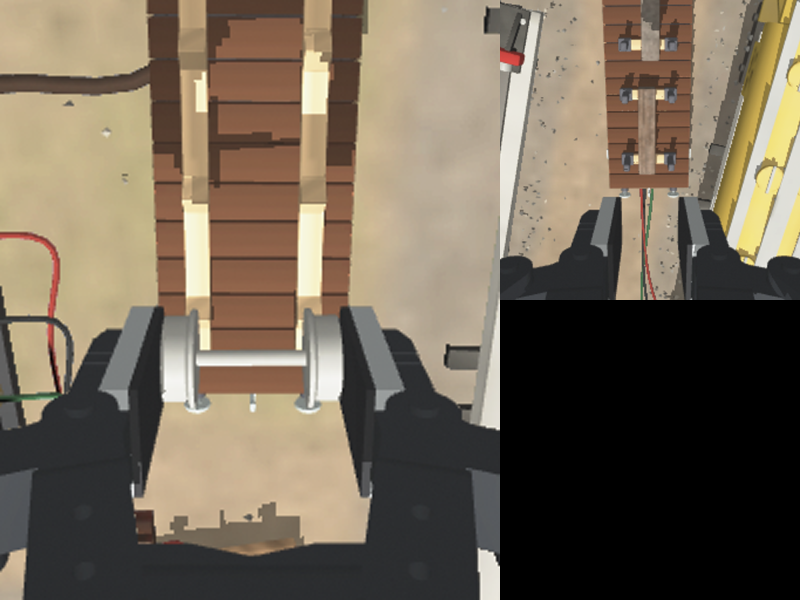

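Right panel: both sleepers rest on their bolsters between the stakes. Left panel: the wheelset is held squarely, with the axle at crop (251,359), about 1.6 mm behind the grip centre. It is aligned with the strips at columns 197 and 313. Lowering it.

```bash
python3 -m crank '0 2 1 30 0 0 0;0 2 1 40 0 0 0;0 2 1 44 0 0 0;0 2 1 44 0 0 0' | grep -E 'pos|contact'; python3 -m crank '0 0 0 1 0 0 0;0 0 0 2 0 0 0;0 0 0 2 0 0 0' | grep -E 'pos|contact'
```

```text
position: [0.5693, -0.0428, 0.0331]
contact_force: [0.1, -0.2, -0.3]
position: [0.5689, -0.0429, 0.0304]
contact_force: [0.2, 0.6, -0.1]
```

```bash
python3 -m crank '0 1 0 1 0 0 0;0 1 0 1.5 0 0 0;0 1 0 1.5 0 0 0' | grep -E 'pos|contact'; python3 -m crank '52 0 0 0 0 0 0;52 0 0 0 0 0 0;52 0 0 0 0 0 0;52 0 0 -50 0 0 0;52 0 0 -100 0 0 0;52 0 0 -120 0 0 0;52 0 0 -120 0 0 0'; python3 -c "
from h import *
snap('p6');r=metal('p6',.5686,-.0432,.057);print(r[:5])
print(full((.4787,.388,.08),125.5))"
```

```text
position: [0.5691, -0.042, 0.0294]
contact_force: [-3.5, -0.0, 6.5]
t: 34.83
position: [0.569, -0.0414, 0.1497]
eef_rot: [[0.061, 0.998, 0.007], [0.998, -0.061, -0.006], [-0.005, 0.007, -1.0]]
contact_force: [-0.3, 1.3, -1.1]
finger_gap: 0.052
grip_force: 0.0
((0.5652544876098633, -0.04796986694335938), (np.float32(0.568368), np.float32(-0.046308037)), np.float32(105.167465), [np.float64(54.712074279785156), np.float64(55.145233154296875)], 7678)
(array([ 423.6, -116.1,   65.6]), array([  0.2,   0.4, -39. ]))
```

```bash
python3 -m crank '60 60 -15 0 0 0 -5;60 120 -30 0 0 0 -10;60 180 -45 0 0 0 -15;60 240 -62 0 0 0 -20;60 300 -80 0 0 0 -25;60 360 -98 0 0 0 -30;60 424 -116 20 0 0 -35;60 424 -116 50 0 0 -38;60 424 -116 66 0 0 -38;60 424 -116 66 0 0 -38;60 424 -116 66 0 0 -38'
python3 - <<'E'
from h import *
snap('g7');r=metal('g7',.4787,.388,.014);print(r[:5]);print(state()['joints'],full((*r[0],-.0155),r[2]+90))
cv2.imwrite('pics/m7.png',r[5])
E
```

```text
t: 36.25
position: [0.4799, 0.3879, 0.0811]
eef_rot: [[-0.564, 0.826, 0.006], [0.826, 0.564, -0.005], [-0.007, 0.002, -1.0]]
contact_force: [0.3, -0.2, -0.0]
finger_gap: 0.0602
grip_force: 0.0
((0.4767100555419922, 0.39043172454833985), (np.float32(0.47685152), np.float32(0.39049438)), np.float32(34.945663), [np.float64(22.467557907104492), np.float64(41.431663513183594)], 6654)
[ 0.0134  0.664  -1.0682  1.5919  0.6125  1.2537 -0.564 ] (array([ 4.4, -1.6, 96.8]), array([ 0.1,  0.4, -0.6]))
```

```bash
python3 -m crank '60 4 -1.5 30 0 0 0;60 4 -1.5 50 0 0 0;60 4 -1.5 50 0 0 0;60 4 -1.5 50 0 0 0' | grep -E 'pos|contact'; python3 -c "
from h import *
print(full((.4767,.3904,-.0155),124.9))"
```

```text
position: [0.4761, 0.3912, 0.0312]
contact_force: [-0.1, -0.5, -0.2]
(array([-0.7, -0. , 46.7]), array([ 0.1,  0.4, -0.4]))
```

```bash
python3 -m crank '60 -1 0 30 0 0 0;60 -1 0 46 0 0 0;60 -1 0 46 0 0 0;0 -1 0 46 0 0 0;0 -1 0 46 0 0 0;0 -1 0 46 0 0 0;0 -1 0 46 0 0 0;0 -1 0 46 0 0 0' 30 && python3 -m crank '0 0 0 -60 0 0 0;0 0 0 -120 0 0 0;0 0 0 -160 0 0 0;0 0 0 -160 0 0 0'; python3 -c "
from h import *
print(full((.5734,.0366,.15),86.5))"
```

```text
t: 37.8
position: [0.4768, 0.3906, -0.0144]
eef_rot: [[-0.566, 0.824, 0.006], [0.824, 0.566, -0.004], [-0.006, 0.003, -1.0]]
contact_force: [-1.3, 0.3, 6.6]
finger_gap: 0.0395
grip_force: 30.9
t: 38.3
position: [0.4766, 0.3921, 0.148]
eef_rot: [[-0.566, 0.824, 0.009], [0.824, 0.566, -0.002], [-0.007, 0.007, -1.0]]
contact_force: [0.0, -0.1, -1.5]
finger_gap: 0.0391
grip_force: 30.7
(array([-347.8, -121.5,   -0.6]), array([ 0.5,  0.2, 38. ]))
```

```bash
python3 -m crank '0 -58 -20 0 0 0 7;0 -116 -40 0 0 0 14;0 -174 -60 0 0 0 21;0 -232 -80 0 0 0 28;0 -290 -100 0 0 0 34;0 -348 -121 0 0 0 38;0 -348 -121 40 0 0 38;0 -348 -121 70 0 0 38;0 -348 -121 72 0 0 38;0 -348 -121 72 0 0 38'
python3 - <<'E'
from h import *
snap('p7');s=state();c=pickle.load(open('pics/p7.pkl','rb'));p=np.array(s['position']);R=np.array(s['eef_rot'])
im=cv2.imread('pics/raw_p7.png');o=cv2.imread('pics/raw_p5.png')
print(w2p(c,p-R[:,2]*.0254))
for q in (o,im): print(q[248:272,248:262].mean((1,2)).astype(int))
print(full((.5734,.0366,.0286),86.5))
E
```

```text
t: 39.55
position: [0.5736, 0.0353, 0.0751]
eef_rot: [[0.061, 0.998, 0.005], [0.998, -0.061, -0.005], [-0.004, 0.005, -1.0]]
contact_force: [-0.2, 0.2, 0.2]
finger_gap: 0.0392
grip_force: 30.7
[256.3046 256.2118]
[ 98 100 101 102 101 101 101 117 140 168 194 216 230 234 228 111  98  99
 100 101 102 101 101 103]
[ 99 100 102 102 102 101 116 139 165 191 212 228 230 207 106  98  98  99
 101 102 102 102  88  56]
(array([ 1.4, -0.9, 47. ]), array([0.4, 0.2, 0. ]))
```

```bash
python3 -m crank '0 2 -1 30 0 0 0;0 2 -1 40 0 0 0;0 2 -1 44 0 0 0;0 2 -1 44 0 0 0' | grep -E 'pos|contact'; python3 -c "
from h import *
print(full((.5735,.0375,.0286),86.5))"
```

```text
position: [0.5731, 0.0368, 0.0312]
contact_force: [-1.0, 1.4, -0.2]
(array([0.7, 0.3, 2.6]), array([ 0.3,  0.3, -0. ]))
```

```bash
python3 -m crank '0 0.5 0 2 0 0 0;0 0.5 0 3 0 0 0;0 0.5 0 3 0 0 0' | grep -E 'pos|contact'; python3 -m crank '52 0 0 0 0 0 0;52 0 0 0 0 0 0;52 0 0 0 0 0 0;52 0 0 -50 0 0 0;52 0 0 -100 0 0 0;52 0 0 -120 0 0 0;52 0 0 -120 0 0 0'
python3 - <<'E'
from h import *
snap('p8');cv2.imwrite('pics/w_p8.png',warp('p8',.571,-.003,.05,(.2,.12),3000))
# tank: white blob in parts view, plane z=.026
for n in ('parts',):
    w=warp(n,.468,.147,.026,(.14,.1),4000);h=cv2.cvtColor(w,cv2.COLOR_BGR2HSV);m=((h[:,:,1]<45)&(h[:,:,2]>120)).astype(np.uint8)
    k,l,st,ce=cv2.connectedComponentsWithStats(m);i=1+st[1:,4].argmax();r=cv2.minAreaRect(np.argwhere(l==i)[:,::-1].astype(np.float32));print(r[0],np.array(r[1])/4,r[2],(.468+(200-r[0][1])/4000,.147+(280-r[0][0])/4000))
print(full((.468,.147,.12),95))
E
```

```text
position: [0.5732, 0.0374, 0.0285]
contact_force: [-2.4, -0.5, 7.2]
t: 41.35
position: [0.5728, 0.0378, 0.1483]
eef_rot: [[0.061, 0.998, 0.007], [0.998, -0.061, -0.005], [-0.005, 0.007, -1.0]]
contact_force: [0.1, 0.1, -0.5]
finger_gap: 0.0518
grip_force: 0.0
(277.8389892578125, 196.8536376953125) [38.3546 86.038 ] 84.53978729248047 (0.4687865905761719, 0.14754025268554688)
(array([ 103. , -110.7,   25.9]), array([ 0.3,  0.3, -8.5]))
```

```bash
python3 -m crank '65 52 -55 0 0 0 -8;65 103 -111 0 0 0 -8;65 103 -111 30 0 0 -8;65 103 -111 40 0 0 -8;65 103 -111 40 0 0 -8;65 103 -111 40 0 0 -8'
python3 - <<'E'
from h import *
snap('g8');im=cv2.imread('pics/raw_g8.png')
w=warp('g8',.468,.147,.026,(.14,.1),4000);h=cv2.cvtColor(w,cv2.COLOR_BGR2HSV);m=((h[:,:,1]<45)&(h[:,:,2]>120)).astype(np.uint8)
k,l,st,ce=cv2.connectedComponentsWithStats(m);i=1+st[1:,4].argmax();r=cv2.minAreaRect(np.argwhere(l==i)[:,::-1].astype(np.float32));print(r,np.array(r[1])/4,(.468+(200-r[0][1])/4000,.147+(280-r[0][0])/4000))
cv2.imwrite('pics/w_g8.png',w);print(full((.468,.147,-.007),95))
a=np.zeros((600,800,3),np.uint8);a[:360,:600]=cv2.imread('pics/w_p8.png');a[360:,:336]=cv2.resize(w,(336,240));a[360:,336:656]=cv2.resize(im,(320,240));cv2.imwrite('pics/mos.png',a)
E
```

```text
t: 42.15
position: [0.4686, 0.1466, 0.1065]
eef_rot: [[-0.077, 0.997, 0.005], [0.997, 0.077, -0.004], [-0.005, 0.004, -1.0]]
contact_force: [-0.3, -0.1, -0.3]
finger_gap: 0.0653
grip_force: 0.0
((278.6424255371094, 202.96755981445312), (135.70616149902344, 348.37188720703125), 84.45878601074219) [33.9265 87.093 ] (0.46725811004638673, 0.14733939361572265)
(array([  0.8,  -1.1, 113.7]), array([ 0.3,  0.3, -0.6]))
```

View pics/mos.png

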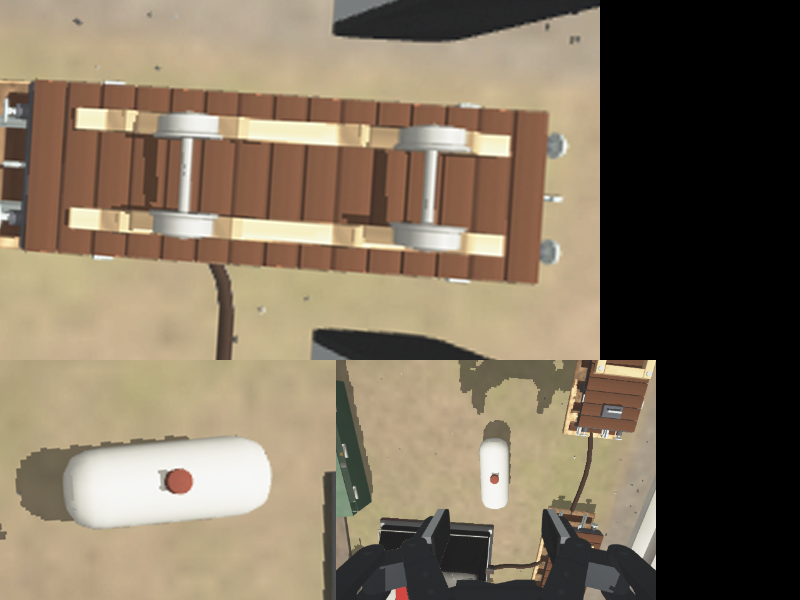

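Both wheelsets sit between their chocks, with axles at columns 187 and 430. The tank is centred at about (167,481) in the lower-left panel, square to the tool. Now I'll grasp it, low on the barrel.

```bash
python3 -m crank '65 1 -1 50 0 0 -1;65 1 -1 90 0 0 -1;65 1 -1 108 0 0 -1;65 1 -1 113 0 0 -1;65 1 -1 113 0 0 -1' | grep -E 'pos|contact' && python3 -m crank '0 0 0 0 0 0 0;0 0 0 0 0 0 0;0 0 0 0 0 0 0;0 0 0 0 0 0 0;0 0 0 0 0 0 0;0 0 0 0 0 0 0' 30 && python3 -m crank '0 0 0 -50 0 0 0;0 0 0 -110 0 0 0;0 0 0 -140 0 0 0;0 0 0 -140 0 0 0'
python3 - <<'E'
from h import *
print(full((.5815,.2988,.13),88.2))
E
```

```text
position: [0.4681, 0.1479, -0.0056]
contact_force: [0.1, -0.6, 0.5]
t: 43.58
position: [0.468, 0.1476, -0.0057]
eef_rot: [[-0.096, 0.995, 0.006], [0.995, 0.096, -0.005], [-0.006, 0.006, -1.0]]
contact_force: [-1.7, -1.8, 7.5]
finger_gap: 0.0315
grip_force: 29.6
t: 44.08
position: [0.468, 0.1486, 0.1357]
eef_rot: [[-0.095, 0.995, 0.009], [0.995, 0.095, -0.005], [-0.006, 0.009, -1.0]]
contact_force: [0.7, 0.1, -1.4]
finger_gap: 0.0317
grip_force: 30.7
(array([138.8, 127.2,   5.9]), array([0.5, 0.3, 7.3]))
```

```bash
python3 -m crank '0 20 58 -35 0 0 4;0 40 116 -64 0 0 7;0 40 116 -64 0 0 7;0 40 116 -64 0 0 7'
python3 - <<'E'
from h import *
snap('p9')
for n in ('parts','p9'):
    w=warp(n,.582,.298,.047,(.12,.1),4000);h=cv2.cvtColor(w,cv2.COLOR_BGR2HSV)
    m=((h[:,:,0]>12)&(h[:,:,0]<32)&(h[:,:,2]>175)&(h[:,:,1]>60)).astype(np.uint8);m=cv2.morphologyEx(m,cv2.MORPH_OPEN,np.ones((5,5),np.uint8))
    k,l,st,ce=cv2.connectedComponentsWithStats(m);i=1+st[1:,4].argmax();r=cv2.minAreaRect(np.argwhere(l==i)[:,::-1].astype(np.float32));print(n,st[i],r[2],np.array(r[1])/4,(.582+(200-r[0][1])/4000,.298+(240-r[0][0])/4000))
    cv2.imwrite(f'pics/fr_{n}.png',np.hstack([w,cv2.cvtColor(m*255,cv2.COLOR_GRAY2BGR)]))
print(full((.5815,.2988,.07),88.2))
E
```

```text
t: 44.58
position: [0.5779, 0.2002, 0.1964]
eef_rot: [[0.025, 1.0, 0.003], [1.0, -0.025, -0.004], [-0.004, 0.003, -1.0]]
contact_force: [-0.3, 0.3, -1.3]
finger_gap: 0.0313
grip_force: 30.7
parts [    0     0   480    88 37280] 90.0 [ 21.75 119.75] (0.6211249999999999, 0.298125)
p9 [ 277    0  156   86 9228] 2.101654529571533 [38.9898 20.9148] (0.6215674858093261, 0.2691202239990234)
(array([ 99.9,   1.4, 125.8]), array([0.2, 0.3, 0.3]))
```

Run:
```python
from h import *
def fit(n,ext):
    w=warp(n,.582,.298,.047,(.14,.1),4000);g=cv2.cvtColor(w,cv2.COLOR_BGR2GRAY).astype(float)
    best=[]
    lx=np.arange(-.050,.0501,.001);ly=np.arange(-.027,.0271,.001);X,Y=np.meshgrid(lx,ly)
    inn=(abs(X)<.031)&(abs(Y)<.019);o=(abs(X)<.031+ext)&(abs(Y)<.019+ext)
    ring=o&~inn;i2=(abs(X)<.030)&(abs(Y)<.018);out=(abs(X)>.032+ext)&(abs(Y)<.019)
    for yw in np.arange(85,92,.5):
        a=np.radians(yw);dx,dy=X*np.cos(a)-Y*np.sin(a),X*np.sin(a)+Y*np.cos(a)
        for cx in np.arange(.574,.590,.0005):
            for cy in np.arange(.290,.306,.0005):
                v=np.clip((200-(cx+dx-.582)*4000).astype(int),0,399);u=np.clip((280-(cy+dy-.298)*4000).astype(int),0,559)
                q=g[v,u];best.append((np.median(q[ring])-q[ring].std()-.7*q[i2].mean()-.3*q[out].mean(),cx,cy,yw))
    best.sort(reverse=True);b=np.array(best[:20]);return b[0],b[:,1:].mean(0)
for n in ('parts','p9'):
    for e in (.007,.008): print(n,e,*fit(n,e))
```

```text
parts 0.007 [127.4459   0.5815   0.3     88.5   ] [ 0.5817  0.2997 88.5   ]
parts 0.008 [118.6644   0.582    0.3     88.5   ] [ 0.5818  0.2998 88.475 ]
p9 0.007 [39.9854  0.582   0.299  88.5   ] [ 0.5819  0.2989 88.725 ]
p9 0.008 [32.5991  0.582   0.298  88.5   ] [ 0.5818  0.2983 88.375 ]
```

```bash
python3 -m crank '0 50 2 20 0 0 0;0 100 2 80 0 0 0;0 100 2 120 0 0 0;0 100 2 120 0 0 0;0 100 2 120 0 0 0;0 100 2 120 0 0 0' | grep -E 'pos|contact'; python3 -c "
from h import *
print(full((.5818,.2996,.036),88.5))"
```

```text
position: [0.5845, 0.2984, 0.0797]
contact_force: [1.0, 0.1, -1.2]
(array([ 1.3, -3.1, 43.7]), array([ 0.5,  0.2, -0.1]))
```

```bash
python3 -m crank '0 1 -3 10 0.5 0 0;0 1 -3 25 0.5 0 0;0 1 -3 28 0.5 0 0;0 1 -3 28 0.5 0 0' | grep -E 'pos|contact'; python3 -c "
from h import *
print(full((.5818,.2996,.036),88.5))"
```

```text
position: [0.58, 0.2998, 0.0487]
contact_force: [0.6, -0.1, -0.4]
(array([-0. ,  1.8, 12.7]), array([-0.3,  0.3,  0. ]))
```

```bash
python3 -m crank '0 0 1 3 0 0 0;0 0 1 7 0 0 0;0 0 1 11 0 0 0;0 0 1 12 0 0 0;0 0 1 12 0 0 0' | grep -E 'pos|contact'; python3 -m crank '0 0 0 1.5 0 0 0;0 0 0 2 0 0 0;0 0 0 2 0 0 0' | grep -E 'pos|contact'
```

```text
position: [0.5812, 0.2997, 0.0371]
contact_force: [0.6, 0.5, -0.9]
position: [0.5813, 0.2997, 0.0352]
contact_force: [0.4, 0.8, -0.7]
```

```bash
python3 -m crank '0 0 0 1 0 0 0;0 0 0 1 0 0 0' | grep -E 'pos|contact';python3 -m crank '0 0 0 1 0 0 0;0 0 0 1 0 0 0' | grep -E 'pos|contact'
```

```text
position: [0.5813, 0.2998, 0.0345]
contact_force: [0.4, -0.4, 2.6]
position: [0.5813, 0.2998, 0.0344]
contact_force: [-4.3, -3.3, 11.6]
```

Contact came at TCP z = 34.4 mm, exactly deck height, so the feet are down inside the frame. Releasing.

```bash
python3 -m crank '60 0 0 0 0 0 0;60 0 0 0 0 0 0;60 0 0 0 0 0 0;60 0 0 -40 0 0 0;60 0 0 -90 0 0 0;60 0 0 -140 0 0 0;60 -60 0 -160 0 0 0;60 -100 0 -160 0 0 0;60 -100 0 -160 0 0 0'
python3 - <<'E'
from h import *
snap('f1');w=warp('f1',.5818,.2998,.066,(.14,.1),4000);h=cv2.cvtColor(w,cv2.COLOR_BGR2HSV);m=((h[:,:,1]<45)&(h[:,:,2]>120)).astype(np.uint8)
k,l,st,ce=cv2.connectedComponentsWithStats(m);i=1+st[1:,4].argmax();r=cv2.minAreaRect(np.argwhere(l==i)[:,::-1].astype(np.float32))
print(np.array(r[1])/4,r[2],(.5818+(200-r[0][1])/4000,.2998+(280-r[0][0])/4000))
# red cap on top: height check if at z=.086
hh=((h[:,:,0]<8)|(h[:,:,0]>172))&(h[:,:,1]>120)&(h[:,:,2]>90)&(l*0==0)
# decoys still in place: compare top pictures
print(state()['t'],state()['contact_force'])
t=camera('top')[:,:,::-1];a=cv2.imread('pics/top0.png');b=cv2.resize(t,(800,600),interpolation=cv2.INTER_CUBIC)
for nm,(x,y) in {'tape':(161,298),'rubber':(180,359)}.items():
    s=np.s_[y-28:y+28,x-28:x+28];print(nm,cv2.absdiff(a[s],b[s]).max(),cv2.absdiff(a[s],b[s]).mean())
cv2.imwrite('pics/top1.png',b)
E
```

```text
t: 48.5
position: [0.5805, 0.196, 0.1936]
eef_rot: [[0.032, 0.999, -0.003], [0.999, -0.032, -0.007], [-0.007, -0.003, -1.0]]
contact_force: [0.4, -0.1, -1.3]
finger_gap: 0.0597
grip_force: 0.0
[68.678  33.5444] 1.609009027481079 (0.5810151184082031, 0.2930832794189453)
48.55 [-1.0529  0.5589 -0.4673]
tape 78 31.18813775510204
rubber 75 16.372555272108844
```

Run:
```python
from h import *
w=warp('f1',.5818,.2998,.066,(.14,.1),4000);h=cv2.cvtColor(w,cv2.COLOR_BGR2HSV)
for T in (50,70,90,120):
    m=((h[:,:,1]<60)&(h[:,:,2]>T)).astype(np.uint8);m[:100]=0;m[320:]=0
    k,l,st,ce=cv2.connectedComponentsWithStats(m);i=1+st[1:,4].argmax();r=cv2.minAreaRect(np.argwhere(l==i)[:,::-1].astype(np.float32))
    print(T,np.array(r[1])/4,r[2],(.5818+(200-r[0][1])/4000,.2998+(280-r[0][0])/4000))
v=round(200);print([tuple(int(z) for z in h[v-20,u]) for u in range(90,480,15)])
a=cv2.imread('pics/top0.png');b=cv2.imread('pics/top1.png')
for nm,(x,y) in {'tape':(161,298),'rubber':(180,359)}.items():
    f=lambda q:cv2.Sobel(cv2.cvtColor(q,cv2.COLOR_BGR2GRAY),cv2.CV_32F,1,0)
    R=cv2.matchTemplate(b[y-50:y+50,x-50:x+50],a[y-25:y+25,x-25:x+25],cv2.TM_CCOEFF_NORMED);print(nm,cv2.minMaxLoc(R)[1],np.array(cv2.minMaxLoc(R)[3])-25, a[y-25:y+25,x-25:x+25].mean(),b[y-25:y+25,x-25:x+25].mean())
```

```text
50 [69.4525 35.0339] 0.26162272691726685 (0.5811400421142578, 0.29326934509277347)
70 [69.0794 34.3212] 1.6929785013198853 (0.5811838119506836, 0.2930565155029297)
90 [69.0042 34.0691] 1.7013546228408813 (0.5810590827941894, 0.29302249603271485)
120 [68.8805 33.8663] 1.7013546228408813 (0.5809558456420898, 0.2929636810302734)
[(0, 0, 0), (0, 0, 0), (0, 0, 0), (0, 0, 0), (0, 0, 0), (0, 0, 0), (25, 19, 157), (27, 18, 156), (28, 19, 157), (27, 12, 210), (27, 10, 241), (25, 14, 224), (15, 19, 220), (26, 7, 240), (26, 7, 241), (26, 7, 241), (26, 7, 241), (23, 8, 242), (21, 7, 242), (21, 7, 242), (30, 6, 241), (25, 6, 243), (26, 7, 242), (24, 11, 235), (11, 123, 114), (11, 124, 121)]
tape 0.7247430682182312 [0 0] 103.06346666666667 72.5256
rubber 0.6585626006126404 [0 0] 121.59 106.6112
```

Measured from the last pictures, the tank is square and centred in the frame, and both decoys are unmoved. Handing in.

```bash
python3 -c "
from station import *
print(finish_job())"
```

```text
the job is handed in; nothing more can be done
None
```

The train is loaded and the job handed in at about 49 s: sleepers on the stake wagon, wheelsets in the chocks, tank down in the frame, and the track rubber and tape untouched; I checked the tank's final position by measurement only, as my picture views were used up.

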